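# Load the slide warmer with the lifter and start its timer

## Task

First reset the timer: pull its sprung knob up to the stop and let it spring back. Then, using the flat lifter and never your fingers on the trays, slide it under each slide tray in turn and set every tray that is there down flat on the slide warmer's plate, side by side and wholly on the plate. Only when all are on, swing the timer's start lever to its stop and let it return; leave the lifter lying on its mat as it lay at first, and the other things on the bench where they are.

Things in the scene. Friction and masses are not known exactly. Their poses are not given: they have to be found in the camera images.
- tray0: aluminium slide tray 80 mm long (x), 76 mm wide (y), 80 g, with two glass slides on it: a flat sheet, underside 10 mm and top 13 mm up, on turned-down sides 3 mm thick along its y edges (rims 16 mm up); open at both x ends, so a blade passes under it along x in a gap 70 mm wide, 10 mm high. Origin: centre, at the level of its feet; z up. May be absent
- tray1: aluminium slide tray 80 mm long (x), 76 mm wide (y), 80 g, with two glass slides on it: a flat sheet, underside 10 mm and top 13 mm up, on turned-down sides 3 mm thick along its y edges (rims 16 mm up); open at both x ends, so a blade passes under it along x in a gap 70 mm wide, 10 mm high. Origin: centre, at the level of its feet; z up. May be absent
- tray2: aluminium slide tray 80 mm long (x), 76 mm wide (y), 80 g, with two glass slides on it: a flat sheet, underside 10 mm and top 13 mm up, on turned-down sides 3 mm thick along its y edges (rims 16 mm up); open at both x ends, so a blade passes under it along x in a gap 70 mm wide, 10 mm high. Origin: centre, at the level of its feet; z up. May be absent
- lifter: flat lifter (spatula), 160 g: steel blade 44 mm wide, 3 mm thick, from x = +60 to +140 mm (tip), tang 18 mm wide from x = +60 to -42; black handle x -45 to +45 mm, 20 mm wide (y), 42 to 62 mm above the blade's underside, on two posts at x = -34 and +34. Origin: underside of the tang below the middle of the handle; x points to the tip, z up
- mat: the lifter's mat, a thin cork sheet 240 x 85 mm lying on the table, 1 mm high, not felt by contact; origin at its middle, x along its length; at the start the lifter lies along it with the tip towards +x and the origin about 50 mm to -x of the mat's middle
- warmer_top (a point): middle of the slide warmer's plate, on its upper face, 30 mm above the table. The plate is 180 mm deep (x, away from the robot) and 300 mm wide (y); a guard 9 mm above the plate runs along its back (+x) and both sides, and the side towards the robot is open. The warmer is fixed
- timer_knob (a joint): sprung reset knob on top of the grey timer box (100 x 130 x 70 mm high, fixed): 0 = down, 0.025 m = pulled straight up to its stop; springs back; about 4 N at rest, 9 N at the stop
- knob_grip (a point): middle of the reset knob's head, a black upright cylinder of 28 mm diameter and 22 mm height, its underside 14 mm above the box; it moves with the knob
- timer_lever (a joint): sprung start lever on top of the timer box: 0 = at rest, 1.0 rad = at its stop, turning anticlockwise seen from above; springs back; about 4 N at the post at its stop
- lever_post (a point): grip height of the lever's black upright post (12 mm diameter, from 8 to 42 mm above the box top; this point is 30 mm above the box top); it moves with the lever on a level circle of radius 55 mm
- timer_lever_hinge (a point): the lever's vertical axis, on the box top
- jar_d: pink staining jar standing by itself, 60 x 64 x 88 mm, origin at its underside; a bystander
- dish: glass dish with lid, 76 x 101 x 56 mm, origin at its underside; a bystander
- bottle: clear bottle, 70 mm diameter, 170 mm high, origin at its underside; a bystander
- pot: white pen pot, 76 mm diameter, 90 mm high, pens to 130 mm, origin at its underside; a bystander
- forceps: dark steel forceps lying flat, 120 mm long along x; a bystander
Not all that is in view belongs to the job. Of the things that look like the lifter, take the one that is farthest to the robot's left at the start.

How it is judged:
By the outcome, as a careful person would: the job done as asked, in the order asked, and still so for the second after the job is handed in, with the robot touching nothing.
Of tray0, tray1, tray2 only 2 to 3 are there at a start; the rules pass over those that are not, and their reading is None.
At some moment in a run one of tray0, tray1, tray2 may be knocked a few centimetres aside while the robot is not near it.
It also fails if it takes over 210 s, if anything falls off the work surface, if the arm or the gripper's body presses on something with over 40 N, if the wrist force passes 120 N, or if a joint passes its speed limit or range.

## Robot

A 6-joint arm with a two-finger parallel gripper is mounted at the origin on the work surface. World frame = base frame: x ahead of the robot, y to its left, z up, the work surface at z = 0. Lengths are in m, angles in rad, forces in N, time in s.
With the tool pointing down it reaches from about 0.35 to 0.925 m from the base axis. Payload 6.4 kg.
Tool frame: the origin (TCP) lies at the very end of the fingers, on their centre line; the grasp point (between the pads) lies 19 mm behind it; z points along the fingers, y is the line along which they close (so a half turn about z gives the same grasp; the last joint's range is limited). The gripper opens to 94 mm and grips with 3 to 60 N. Pads are 16 mm wide; open, the fingers measure 119 mm over their backs; the gripper's body (75 mm by 177 mm) begins 78 mm behind the grasp point.
Start: joints at [-1.404, 0.245, 1.558, -0, 1.339, -0.174], TCP at [0.217, -0.613, 0.183] pointing down, gripper open.
Joint ranges: [-3.13, 3.13], [-1.02, 2.26], [0.13, 2.54], [-0.95, 4.09], [0.21, 2.88], [-2.74, 2.74]. Speed limits (rad/s): [2.57, 2.57, 3.14, 3.14, 3.14, 3.14].

## Interface

Orientations are given as a unit quaternion [x, y, z, w].
In Python, from station import robot gives the robot as it stands. The module is installed in compiled form; this text tells all that it offers.
- The arm moves only by the tool play_rows, never from a script. Its argument "moves" is a list of rows, each an object of numbers: "tx", "ty", "tz": the shift along the world's x, y, z normalised to -1 to 1, where 1 is 50 cm; "ax", "ay", "az": the turn, a rotation vector about the world's x, y, z normalised to -1 to 1, where 1 is 90 degrees. In form: [{"tx": .., "ty": .., "tz": .., "ax": .., "ay": .., "az": ..}, ...]. A call has 1 to 5 rows; each row is the pose to reach, as a shift and turn from the pose commanded when the call began; what a row does not reach only later rows make up. A row lasts 1/10 s, in which the tool goes at most 50 mm and 8.59 degrees, less where a joint would pass 70% of its speed; a pose out of reach is approached as far as the arm can. A call with a number of a shift or a turn outside -1 to 1 is refused whole. A call with a gripper value outside its range is refused whole. "gripper" is the opening, from 0 (shut) to 1 (fully open), set as the call begins (left out, the last holds). The fingers move at their own pace and stop on an object; the grip force is fixed at half the most. Time passes only in rows, so rows that repeat a pose let the fingers close. It gives the time, the measured TCP pose, the force, the opening and the grip force at its end, in the units of the state.
- robot.get_obs(): the state, without advancing time (a new reading comes with each control period).
- robot.grab_frame(name): name is "side" or "top" or "wrist"; returns a dict with "pixels" (480x640x3 uint8, red, green, blue), "z_map" (480x640 float32, m along the optical axis (not along the pixel's ray), 0 where there is no reading), "intrinsics" (3x3 intrinsics, pixels), "world_to_cam" (4x4, takes a point from world to camera coordinates); the wrist camera has in their place "tool_from_camera" (4x4, takes a point from camera to tool coordinates, whose origin is the TCP and whose axes are the flange's). Camera axes: x right, y down, z forward; pixel columns grow to the right and rows downward; lengths in m; the calibration is good to about 2 mm. A picture is of the moment at which its call begins: read the wrist's pose just before it.
- robot.close_job(): hands the job in; it is judged then, once.
Trained networks look in a picture, given as the dict that the camera call returned (one of the last four; its "shot" number tells which), for a name from the list of things; names that differ only in an ending like _2 or _b are one class to them, and where a whole thing is asked for, a point or a joint stands for the part that bears it (a point fixed in the world has none). Each returns a list of dicts, best first, with "confidence" (0 to 1); they miss things now and then, are a little off and sometimes report something else, mostly with a low value. They report only what shows in the picture. A call takes as long as a camera call. They do not tell look-alikes from the thing itself.
- robot.find_in(name, picture): "bbox" ([left, top, width, height] in pixels, round what is visible of it).
- robot.masks_of(name, picture): "pixels" (480x640 bool, what is visible of it) and "bbox" ([left, top, width, height] in pixels, round what is visible of it).
The state is a dict: "t": time; "joint_pos": joint angles; "joint_vel": joint speeds; "tau": joint torques, N m; "tool_pos": TCP position; "eef_rot": TCP orientation; "contact_force": force on the tool from outside, world axes, zero at the start; "ft_torque": the same for the moment, N m; "opening": finger opening in m; "gripper_force": force on a finger pad.
Only numpy, scipy, OpenCV 4.12 (cv2) and the standard library are available. Lean on these libraries where they do the work, as an engineer would, in place of code of your own. Each camera call takes 0.05 s, during which the arm holds its last target. There are 200 camera calls.

## Working session

There is one attempt and no reset: what is moved stays moved. The work goes in short steps, Python scripts to look and compute and a tool call to move; the robot and the scene stay as the last step left them, time stands still between calls to the robot, and variables do not carry over. Pictures are saved under pics/ and viewed, at most 14 in all, crops included, and the job is handed in when it is done.

Besides the shell and the picture viewer there is one more tool, called after "Call:" in YAML: its name, and indented under it one key for each argument. play_rows: Moves the arm, as the interface text tells. Its arguments: {"type":"object","properties":{"moves":{"type":"array","items":{"type":"object","properties":{"tx":{"type":"number"},"ty":{"type":"number"},"tz":{"type":"number"},"ax":{"type":"number"},"ay":{"type":"number"},"az":{"type":"number"}}}},"gripper":{"type":"number"}},"required":["moves"]}

```bash
mkdir -p pics; ls
python3 - <<'E'
from station import robot
import cv2,numpy as np
o=robot.get_obs();print({k:np.round(v,3) for k,v in o.items()})
for n in("top","side"):
    f=robot.grab_frame(n);cv2.imwrite(f"pics/{n}0.png",f["pixels"][:,:,::-1])
    K=f["intrinsics"];T=np.linalg.inv(f["world_to_cam"]);print(n,K.round(1).tolist(),T.round(3).tolist())
    for nm in["tray0","lifter","mat","timer_knob","timer_lever","lever_post","knob_grip","jar_d","dish","bottle","pot","forceps"]:
        for d in robot.masks_of(nm,f)[:5]:
            m=d["pixels"];z=f["z_map"];v,u=np.nonzero(m&(z>0));
            if len(u)<5: continue
            zz=z[v,u];P=np.linalg.inv(K)@np.vstack([u*zz,v*zz,zz]);W=T[:3,:3]@P+T[:3,3:]
            print(nm,round(d["confidence"],2),d["bbox"],"med",np.median(W,1).round(3),"lo",np.percentile(W,3,axis=1).round(3),"hi",np.percentile(W,97,axis=1).round(3))
E
```

```text
pics
{'t': np.float64(0.0), 'joint_pos': array([-1.404,  0.246,  1.559, -0.   ,  1.339, -0.174]), 'joint_vel': array([-0.001, -0.   , -0.001,  0.001,  0.001, -0.001]), 'tau': array([ 0.0000e+00, -4.1584e+01, -3.1460e+01,  6.8000e-02,  3.3000e-02,
       -0.0000e+00]), 'tool_pos': array([ 0.217, -0.612,  0.182]), 'eef_rot': array([ 0.986,  0.17 , -0.   , -0.001]), 'contact_force': array([-0.045,  0.362, -0.109]), 'ft_torque': array([0.02 , 0.013, 0.03 ]), 'gripper_force': np.float64(0.0), 'opening': np.float64(0.094)}
top [[568.5, 0.0, 315.6], [0.0, 568.5, 242.1], [0.0, 0.0, 1.0]] [[0.013, -0.988, 0.156, 0.336], [-1.0, -0.011, 0.01, -0.018], [-0.008, -0.156, -0.988, 1.525], [0.0, 0.0, 0.0, 1.0]]
tray0 0.9 [201.4, 214.9, 32.5, 30.0] med [0.616 0.264 0.014] lo [0.578 0.228 0.006] hi [0.654 0.3   0.02 ]
tray0 0.83 [168.7, 227.0, 32.5, 30.4] med [0.57  0.361 0.013] lo [0.532 0.324 0.002] hi [0.61  0.398 0.02 ]
tray0 0.83 [247.4, 193.2, 28.7, 31.2] med [0.668 0.143 0.014] lo [0.63  0.109 0.007] hi [0.704 0.179 0.02 ]
lifter 0.91 [406.9, 324.5, 24.2, 70.5] med [ 0.249 -0.28   0.005] lo [ 0.
[... 2867 characters left out ...]
0.331  0.107]
jar_d 0.69 [280.0, 170.3, 25.4, 36.4] med [ 0.727 -0.344  0.062] lo [ 0.702 -0.395  0.009] hi [ 0.758 -0.334  0.089]
jar_d 0.64 [237.0, 168.6, 33.3, 69.4] med [ 0.775 -0.147  0.09 ] lo [ 0.751 -0.181  0.002] hi [ 0.812 -0.132  0.168]
dish 0.37 [238.8, 342.2, 58.2, 44.4] med [0.615 0.273 0.013] lo [0.578 0.23  0.003] hi [0.653 0.305 0.016]
bottle 0.94 [237.3, 168.4, 31.9, 73.6] med [ 0.775 -0.146  0.093] lo [ 0.752 -0.172  0.009] hi [ 0.81  -0.132  0.168]
pot 0.55 [222.5, 210.5, 27.7, 51.9] med [ 0.781 -0.028  0.067] lo [ 0.755 -0.079  0.008] hi [ 0.82  -0.01   0.122]
forceps 0.63 [202.6, 318.6, 26.4, 46.5] med [0.734 0.219 0.005] lo [ 0.731  0.169 -0.001] hi [0.743 0.288 0.008]
```

View pics/top0.png

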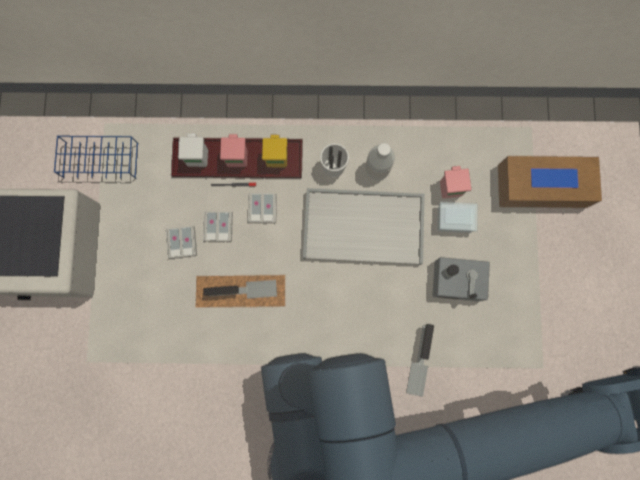

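View pics/side0.png

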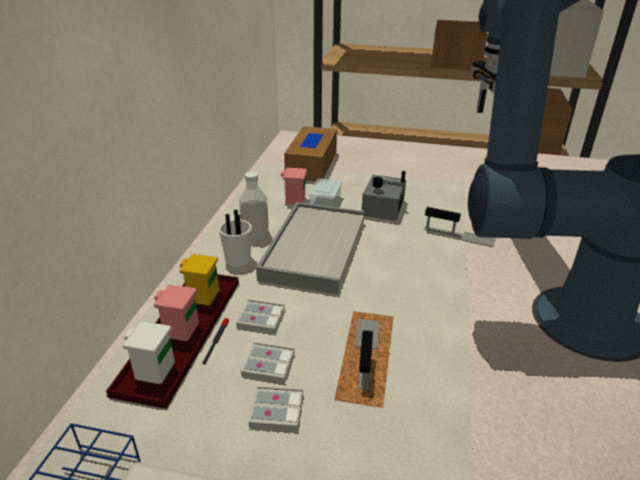

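Top view: trays are at (181,242), (218,227) and (262,208), the warmer is at (362,228) and the timer knob at (452,270). The lever post is at about (473,293) and its hinge at about (473,274).

Two things could be taken for the lifter: the one on the mat at (240,290), and one at (421,358) without a mat. The leftmost is the one on the mat, with its tip towards -y. The side view agrees: (366,350) against (450,225).

Next I'll fit precise poses.

```bash
cat > h.py <<'E'
from station import robot
import cv2,numpy as np
def cloud(f):
    K=f["intrinsics"];T=np.linalg.inv(f["world_to_cam"]);z=f["z_map"]
    v,u=np.mgrid[:480,:640]
    P=np.stack([(u-K[0,2])/K[0,0]*z,(v-K[1,2])/K[1,1]*z,z],-1)
    W=P@T[:3,:3].T+T[:3,3];W[z<=0]=np.nan;return W
def box(W,lo,hi):
    m=np.all((W>lo)&(W<hi),-1);return m
def rect(p):
    (c,s,a)=cv2.minAreaRect(p[:,:2].astype(np.float32)*1000)
    a=(a+45)%90-45;return np.round(c,1),np.round(s,1),round(a,2)
def robust(p):  # drop stray points
    lo,hi=np.percentile(p,1,axis=0),np.percentile(p,99,axis=0)
    return p[np.all((p>=lo)&(p<=hi),1)]
def trays(cams=("top","side"),show=True):
    out=[]
    for n in cams:
        f=robot.grab_frame(n);W=cloud(f)
        for d in robot.masks_of("tray0",f):
            if d["confidence"]<.4:continue
            p=W[d["pixels"]];p=p[np.isfinite(p[:,0])]
            if len(p)<50: continue
            z0=np.median(p[:,2]);p=p[abs(p[:,2]-z0)<.006]
            print(n,round(d["confidence"],2),rect(p),"z",z0.round(4))
E
python3 - <<'E'
from h import *
trays()
for n in("top","side"):
    f=robot.grab_frame(n);W=cloud(f)
    def g(lo,hi): return W[box(W,lo,hi)]
    p=g((.46,-.38,.098),(.53,-.31,.12));print(n,"knob",p.mean(0).round(4),rect(p),p[:,2].max())
    p=g((.40,-.47,.098),(.47,-.37,.12));print("post",len(p),p.mean(0).round(4) if len(p) else "",rect(p) if len(p)>3 else "")
    p=g((.40,-.47,.074),(.55,-.375,.09));print("lever",len(p),rect(p) if len(p)>3 else "")
    p=g((.40,-.47,.060),(.55,-.28,.074));print("box",rect(robust(p)),np.median(p[:,2]))
    p=g((.50,-.31,.024),(.73,.05,.05));print("warmer",rect(p),"z",np.median(p[:,2]))
    p=g((.53,-.27,.024),(.70,.01,.05));
    for a in(.50,.51,.52,.53,.54): 
        q=g((a,-.2,-.01),(a+.01,-.05,.06));print(a,np.median(q[:,2]).round(4),end=" ")
    print()
    p=g((.40,.08,.048),(.50,.32,.08));print("handle",rect(p),np.median(p[:,2]))
    m=robot.masks_of("lifter",f)
    for d in m:
        p=W[d["pixels"]];p=p[np.isfinite(p[:,0])];p=p[(p[:,1]>0)&(p[:,2]<.02)]
        if len(p)>20: print("blade",rect(p),"tip part",rect(p[p[:,1]<.165]),"z",np.median(p[:,2]))
    for d in robot.masks_of("mat",f)[:1]:
        p=W[d["pixels"]];p=p[np.isfinite(p[:,0])];print("mat",rect(robust(p[p[:,2]<.01])))
    if n=="top": cv2.imwrite("pics/crop1.png",cv2.resize(f["pixels"][260:320,180:300,::-1],None,fx=5,fy=5))
E
```

```text
top 0.71 (array([667.6, 145. ]), array([77. , 79.9]), -0.03) z 0.0138
top 0.66 (array([616.4, 264.8]), array([79.2, 77.8]), 0.56) z 0.0137
top 0.64 (array([571.4, 361.5]), array([80.7, 77.3]), 7.35) z 0.0135
side 0.97 (array([668.9, 148. ]), array([80.9, 81.2]), 0.19) z 0.013
side 0.92 (array([571.7, 363.4]), array([80.5, 79.7]), 7.53) z 0.0131
side 0.73 (array([616.1, 266.5]), array([80.7, 80.3]), 0.15) z 0.0131
side 0.7 (array([ 718.3, -355.7]), array([71.5, 40. ]), 43.91) z 0.0622
top knob [ 0.4939 -0.3478  0.1061] (array([ 494.2, -348. ]), array([26.2, 26.3]), 43.07) 0.1132571249248735
post 25 [ 0.4295 -0.3971  0.1094] (array([ 429.3, -396.9]), array([ 9.8, 11.1]), 1.85)
lever 252 (array([ 474.6, -410.4]), array([97.9, 68.6]), 0.13)
box (array([ 476.2, -382.1]), array([129.1, 100.5]), -2.5) 0.0698232155671632
warmer (array([ 618. , -130.7]), array([317.4, 189.9]), -2.21) z 0.030664383870727563
0.5 0.0008 0.51 0.0007 0.52 0.0228 0.53 0.0302 0.54 0.0304 
handle (array([438.9, 241.9]), array([20.2, 89.9]), 5.15) 0.0608432963683484
blade (array([444.2, 188.7]), array([ 43.2, 174.1]),
[... 209 characters left out ...]
array([24.5, 25.3]), 7.36) 0.10698199843213496
post 26 [ 0.4311 -0.3942  0.1063] (array([ 431.6, -393.7]), array([16.3, 10.5]), -13.07)
lever 81 (array([ 458. , -392.9]), array([24.1, 64.4]), -9.0)
box (array([ 477. , -377.2]), array([131.2,  98.2]), -3.95) 0.06893734917829808
warmer (array([ 618.5, -128.4]), array([325.6, 189.5]), -2.14) z 0.029569077983236935
0.5 -0.0003 0.51 -0.0002 0.52 0.015 0.53 0.0291 0.54 0.0294 
handle (array([439.3, 244.1]), array([19.9, 93.8]), 4.99) 0.06086472858719183
blade (array([443.6, 193.5]), array([ 43.6, 185.7]), 5.1) tip part (array([449.2, 133.8]), array([44.2, 65. ]), 3.48) z 0.002336116641773467
mat (array([441.7, 199.8]), array([ 84.7, 237. ]), 0.26)
```

View pics/crop1.png

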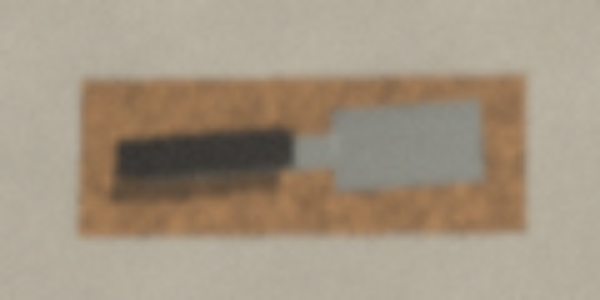

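The crop shows the mat lifter with its handle at left and blade at right, tip towards -y. It is rotated about 5° from the mat axis. I'll go to the knob now.

Call:
play_rows:
  moves:
    - {"tx": 0.055, "ty": 0.053, "az": 0.078}
    - {"tx": 0.11, "ty": 0.107, "az": 0.156}
    - {"tx": 0.166, "ty": 0.16, "az": 0.234}
    - {"tx": 0.222, "ty": 0.214, "az": 0.312}
    - {"tx": 0.277, "ty": 0.267, "az": 0.391}
  gripper: 0.55

```text
invalid input
```

Call:
play_rows:
  moves:
    - {"tx": 0.055, "ty": 0.053, "az": 0.078}
    - {"tx": 0.11, "ty": 0.107, "az": 0.156}
    - {"tx": 0.166, "ty": 0.16, "az": 0.234}
    - {"tx": 0.222, "ty": 0.214, "az": 0.312}
    - {"tx": 0.277, "ty": 0.267, "az": 0.391}

```text
invalid input
```

Call:
play_rows:
  moves:
    - {}
    - {}

```text
invalid input
```

Call:
play_rows:
  moves:
    - {"tx": 0.055, "ty": 0.053, "tz": 0, "ax": 0, "ay": 0, "az": 0.078}
    - {"tx": 0.11, "ty": 0.107, "tz": 0, "ax": 0, "ay": 0, "az": 0.156}
    - {"tx": 0.166, "ty": 0.16, "tz": 0, "ax": 0, "ay": 0, "az": 0.234}
    - {"tx": 0.222, "ty": 0.214, "tz": 0, "ax": 0, "ay": 0, "az": 0.312}
    - {"tx": 0.277, "ty": 0.267, "tz": 0, "ax": 0, "ay": 0, "az": 0.391}
  gripper: 0.55

```text
t: 2.3
tool_pos: [0.3568, -0.478, 0.183]
eef_rot: [0.887, 0.462, 0.0, 0.0]
contact_force: [0.4, -0.3, -0.7]
opening: 0.0572
gripper_force: 0.0
```

Call:
play_rows:
  moves:
    - {"tx": 0.055, "ty": 0.053, "tz": 0, "ax": 0, "ay": 0, "az": 0.078}
    - {"tx": 0.11, "ty": 0.107, "tz": 0, "ax": 0, "ay": 0, "az": 0.156}
    - {"tx": 0.166, "ty": 0.16, "tz": 0, "ax": 0, "ay": 0, "az": 0.234}
    - {"tx": 0.222, "ty": 0.214, "tz": 0, "ax": 0, "ay": 0, "az": 0.312}
    - {"tx": 0.276, "ty": 0.266, "tz": 0, "ax": 0, "ay": 0, "az": 0.391}

```text
t: 2.8
tool_pos: [0.4949, -0.3448, 0.183]
eef_rot: [0.706, 0.708, 0.0, 0.0]
contact_force: [-0.3, 0.1, 0.5]
opening: 0.0513
gripper_force: 0.0
```

Call:
play_rows:
  moves:
    - {"tx": 0, "ty": 0, "tz": 0, "ax": 0, "ay": 0, "az": 0}
    - {"tx": 0, "ty": 0, "tz": 0, "ax": 0, "ay": 0, "az": 0}

```text
t: 3.0
tool_pos: [0.494, -0.3458, 0.1829]
eef_rot: [0.708, 0.707, -0.0, 0.0]
contact_force: [0.3, -1.0, 0.5]
opening: 0.0518
gripper_force: 0.0
```

Call:
play_rows:
  moves:
    - {"tx": 0, "ty": 0, "tz": -0.06, "ax": 0, "ay": 0, "az": 0}
    - {"tx": 0, "ty": 0, "tz": -0.12, "ax": 0, "ay": 0, "az": 0}
    - {"tx": 0, "ty": 0, "tz": -0.17, "ax": 0, "ay": 0, "az": 0}
    - {"tx": 0, "ty": 0, "tz": -0.205, "ax": 0, "ay": 0, "az": 0}
    - {"tx": 0, "ty": 0, "tz": -0.205, "ax": 0, "ay": 0, "az": 0}

```text
t: 3.5
tool_pos: [0.4911, -0.3457, 0.0773]
eef_rot: [0.709, 0.706, -0.0, -0.003]
contact_force: [0.5, 0.7, -0.8]
opening: 0.0518
gripper_force: 0.0
```

Call:
play_rows:
  moves:
    - {"tx": 0, "ty": 0, "tz": 0, "ax": 0, "ay": 0, "az": 0}
    - {"tx": 0, "ty": 0, "tz": 0, "ax": 0, "ay": 0, "az": 0}
    - {"tx": 0, "ty": 0, "tz": 0, "ax": 0, "ay": 0, "az": 0}
    - {"tx": 0, "ty": 0, "tz": 0, "ax": 0, "ay": 0, "az": 0}
    - {"tx": 0, "ty": 0, "tz": 0, "ax": 0, "ay": 0, "az": 0}
  gripper: 0

```text
t: 4.0
tool_pos: [0.4949, -0.347, 0.0818]
eef_rot: [0.708, 0.707, 0.0, 0.002]
contact_force: [2.0, -0.2, 3.6]
opening: 0.0251
gripper_force: 30.0
```

Call:
play_rows:
  moves:
    - {"tx": 0, "ty": 0, "tz": 0.01, "ax": 0, "ay": 0, "az": 0}
    - {"tx": 0, "ty": 0, "tz": 0.02, "ax": 0, "ay": 0, "az": 0}
    - {"tx": 0, "ty": 0, "tz": 0.03, "ax": 0, "ay": 0, "az": 0}
    - {"tx": 0, "ty": 0, "tz": 0.04, "ax": 0, "ay": 0, "az": 0}
    - {"tx": 0, "ty": 0, "tz": 0.046, "ax": 0, "ay": 0, "az": 0}

```text
t: 4.5
tool_pos: [0.4948, -0.3468, 0.1029]
eef_rot: [0.708, 0.706, 0.0, 0.002]
contact_force: [6.4, -5.5, -9.5]
opening: 0.0246
gripper_force: 30.0
```

Call:
play_rows:
  moves:
    - {"tx": 0, "ty": 0, "tz": 0.003, "ax": 0, "ay": 0, "az": 0}
    - {"tx": 0, "ty": 0, "tz": 0.006, "ax": 0, "ay": 0, "az": 0}
    - {"tx": 0, "ty": 0, "tz": 0.006, "ax": 0, "ay": 0, "az": 0}

```text
t: 4.8
tool_pos: [0.4948, -0.3468, 0.1055]
eef_rot: [0.708, 0.706, 0.0, 0.002]
contact_force: [7.5, -5.4, -8.5]
opening: 0.025
gripper_force: 30.0
```

Call:
play_rows:
  moves:
    - {"tx": 0, "ty": 0, "tz": 0.003, "ax": 0, "ay": 0, "az": 0}
    - {"tx": 0, "ty": 0, "tz": 0.006, "ax": 0, "ay": 0, "az": 0}
    - {"tx": 0, "ty": 0, "tz": 0.006, "ax": 0, "ay": 0, "az": 0}

```text
t: 5.1
tool_pos: [0.4931, -0.3456, 0.1086]
eef_rot: [0.708, 0.707, -0.0, -0.001]
contact_force: [0.1, 0.1, 0.9]
opening: 0.0104
gripper_force: 0.0
```

Call:
play_rows:
  moves:
    - {"tx": 0, "ty": 0, "tz": 0.003, "ax": 0, "ay": 0, "az": 0}
    - {"tx": 0, "ty": 0, "tz": 0.004, "ax": 0, "ay": 0, "az": 0}
    - {"tx": 0, "ty": 0, "tz": 0.004, "ax": 0, "ay": 0, "az": 0}

```text
t: 5.4
tool_pos: [0.4938, -0.3462, 0.1118]
eef_rot: [0.708, 0.707, -0.0, 0.0]
contact_force: [-0.1, -1.0, 0.8]
opening: 0.0003
gripper_force: 0.0
```

The knob slipped out, so the grip was off-centre. I'll look from above with the wrist camera and regrip.

Call:
play_rows:
  moves:
    - {"tx": 0, "ty": 0, "tz": 0.08, "ax": 0, "ay": 0, "az": 0}
    - {"tx": 0, "ty": 0, "tz": 0.16, "ax": 0, "ay": 0, "az": 0}
    - {"tx": 0, "ty": 0.05, "tz": 0.24, "ax": 0, "ay": 0, "az": 0}
    - {"tx": 0, "ty": 0.05, "tz": 0.24, "ax": 0, "ay": 0, "az": 0}
    - {"tx": 0, "ty": 0.05, "tz": 0.24, "ax": 0, "ay": 0, "az": 0}
  gripper: 0.6

```text
t: 5.9
tool_pos: [0.4942, -0.3212, 0.2326]
eef_rot: [0.707, 0.707, -0.0, 0.001]
contact_force: [0.5, -0.7, -1.1]
opening: 0.0374
gripper_force: 0.0
```

```bash
cat >> h.py <<'E'
from scipy.spatial.transform import Rotation as Ro
def wcloud():
    o=robot.get_obs();f=robot.grab_frame("wrist");K=f["intrinsics"];z=f["z_map"]
    T=np.eye(4);T[:3,:3]=Ro.from_quat(o["eef_rot"]).as_matrix();T[:3,3]=o["tool_pos"];T=T@f["tool_from_camera"]
    v,u=np.mgrid[:480,:640];P=np.stack([(u-K[0,2])/K[0,0]*z,(v-K[1,2])/K[1,1]*z,z],-1)
    W=P@T[:3,:3].T+T[:3,3];W[z<=0]=np.nan;return f,W,T
E
python3 - <<'E'
from h import *
f,W,T=wcloud();print(T.round(3).tolist())
cv2.imwrite("pics/w1.png",f["pixels"][:,:,::-1])
p=W[box(W,(.44,-.40,.098),(.53,-.30,.12))];print("knob",len(p),rect(p) if len(p)>3 else"",np.median(p,0))
p=W[box(W,(.40,-.47,.098),(.46,-.37,.12))];print("post",len(p),rect(p) if len(p)>3 else "")
for n in("top","side"):
    f=robot.grab_frame(n);W=cloud(f)
    p=W[box(W,(.44,-.40,.09),(.53,-.30,.15))];p=p[p[:,2]<.15];print(n,len(p),rect(p),np.percentile(p[:,2],[5,50,95]))
E
```

```text
[[1.0, -0.002, 0.002, 0.494], [-0.001, -0.971, -0.241, -0.252], [0.002, 0.241, -0.971, 0.434], [0.0, 0.0, 0.0, 1.0]]
knob 884 (array([ 496. , -347.7]), array([26.7, 27.2]), -24.85) [ 0.49579117 -0.3467805   0.10563069]
post 0 Traceback (most recent call last):
  File "<stdin>", line 8, in <module>
    return _quantile_unchecked(
        a, q, axis, out, overwrite_input, method, keepdims, weights)
    return _ureduce(a,
                    func=_quantile_ureduce_func,
    ...<5 lines>...
                    overwrite_input=overwrite_input,
                    method=method)
    r = func(a, **kwargs)
    result = _quantile(arr,
                       quantiles=q,
    ...<2 lines>...
                       out=out,
                       weights=wgt)
    slices_having_nans = np.isnan(arr[-1, ...])
                                  ~~~^^^^^^^^^
IndexError: index -1 is out of bounds for axis 0 with size 0
```

View pics/w1.png

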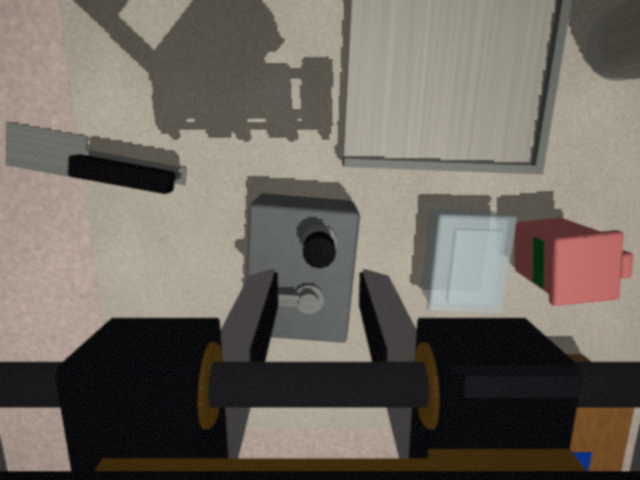

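Wrist view: the knob is at (320,248) and the lever hinge at (308,297), with its arm going to -x. The knob centre is (0.496,-0.347), so I'll regrip centred and a little lower.

Call:
play_rows:
  moves:
    - {"tx": 0.003, "ty": -0.052, "tz": -0.08, "ax": 0, "ay": 0, "az": 0}
    - {"tx": 0.003, "ty": -0.052, "tz": -0.16, "ax": 0, "ay": 0, "az": 0}
    - {"tx": 0.003, "ty": -0.052, "tz": -0.22, "ax": 0, "ay": 0, "az": 0}
    - {"tx": 0.003, "ty": -0.052, "tz": -0.27, "ax": 0, "ay": 0, "az": 0}
    - {"tx": 0.003, "ty": -0.052, "tz": -0.295, "ax": 0, "ay": 0, "az": 0}

```text
t: 6.5
tool_pos: [0.4927, -0.3453, 0.0788]
eef_rot: [0.708, 0.706, -0.0, -0.004]
contact_force: [-0.6, 0.5, 0.1]
opening: 0.0565
gripper_force: 0.0
```

Call:
play_rows:
  moves:
    - {"tx": 0, "ty": 0, "tz": -0.008, "ax": 0, "ay": 0, "az": 0}
    - {"tx": 0, "ty": 0, "tz": -0.014, "ax": 0, "ay": 0, "az": 0}
    - {"tx": 0, "ty": 0, "tz": -0.015, "ax": 0, "ay": 0, "az": 0}
    - {"tx": 0, "ty": 0, "tz": -0.015, "ax": 0, "ay": 0, "az": 0}

```text
t: 6.9
tool_pos: [0.4959, -0.3477, 0.0776]
eef_rot: [0.708, 0.707, -0.0, 0.001]
contact_force: [0.1, 0.2, -0.2]
opening: 0.0563
gripper_force: 0.0
```

Call:
play_rows:
  moves:
    - {"tx": 0, "ty": 0, "tz": 0, "ax": 0, "ay": 0, "az": 0}
    - {"tx": 0, "ty": 0, "tz": 0, "ax": 0, "ay": 0, "az": 0}
    - {"tx": 0, "ty": 0, "tz": 0, "ax": 0, "ay": 0, "az": 0}
    - {"tx": 0, "ty": 0, "tz": 0, "ax": 0, "ay": 0, "az": 0}
    - {"tx": 0, "ty": 0, "tz": 0, "ax": 0, "ay": 0, "az": 0}
  gripper: 0

```text
t: 7.4
tool_pos: [0.495, -0.3472, 0.0766]
eef_rot: [0.708, 0.707, -0.0, -0.0]
contact_force: [-1.7, 0.6, 2.1]
opening: 0.0266
gripper_force: 30.0
```

Call:
play_rows:
  moves:
    - {"tx": 0, "ty": 0, "tz": 0.01, "ax": 0, "ay": 0, "az": 0}
    - {"tx": 0, "ty": 0, "tz": 0.02, "ax": 0, "ay": 0, "az": 0}
    - {"tx": 0, "ty": 0, "tz": 0.03, "ax": 0, "ay": 0, "az": 0}
    - {"tx": 0, "ty": 0, "tz": 0.04, "ax": 0, "ay": 0, "az": 0}
    - {"tx": 0, "ty": 0, "tz": 0.046, "ax": 0, "ay": 0, "az": 0}

```text
t: 7.9
tool_pos: [0.495, -0.347, 0.0992]
eef_rot: [0.708, 0.707, -0.0, -0.0]
contact_force: [1.3, -3.1, -9.6]
opening: 0.0269
gripper_force: 30.0
```

Call:
play_rows:
  moves:
    - {"tx": 0, "ty": 0, "tz": 0.002, "ax": 0, "ay": 0, "az": 0}
    - {"tx": 0, "ty": 0, "tz": 0.003, "ax": 0, "ay": 0, "az": 0}
    - {"tx": 0, "ty": 0, "tz": 0.003, "ax": 0, "ay": 0, "az": 0}

```text
t: 8.2
tool_pos: [0.495, -0.347, 0.1005]
eef_rot: [0.708, 0.707, -0.0, -0.0]
contact_force: [0.1, -3.5, -8.3]
opening: 0.0266
gripper_force: 30.0
```

Call:
play_rows:
  moves:
    - {"tx": 0, "ty": 0, "tz": 0.002, "ax": 0, "ay": 0, "az": 0}
    - {"tx": 0, "ty": 0, "tz": 0.002, "ax": 0, "ay": 0, "az": 0}

```text
t: 8.4
tool_pos: [0.495, -0.347, 0.1016]
eef_rot: [0.708, 0.707, -0.0, -0.0]
contact_force: [0.1, -4.7, -10.1]
opening: 0.0266
gripper_force: 30.0
```

Run:
```python
from h import *
print({k:np.round(v,4) for k,v in robot.get_obs().items() if k in("tool_pos","contact_force","opening")})
f=robot.grab_frame("side");cv2.imwrite("pics/s1.png",cv2.resize(f["pixels"][130:230,330:450,::-1],None,fx=5,fy=5))
```

```text
{'tool_pos': array([ 0.495 , -0.347 ,  0.1016]), 'contact_force': array([  0.1331,  -4.7211, -10.106 ]), 'opening': np.float64(0.0266)}
```

View pics/s1.png

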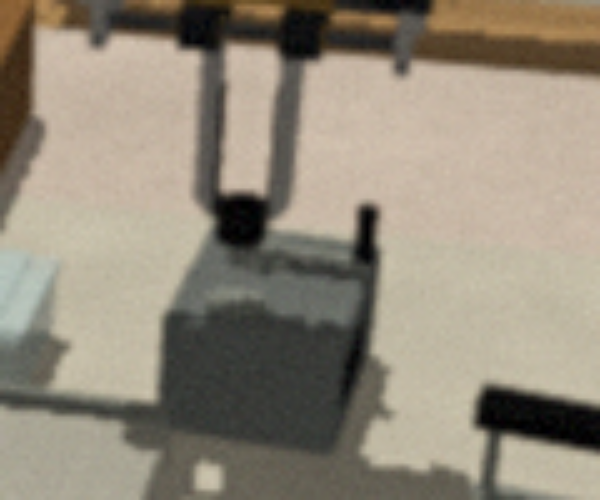

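Run:
```python
from h import *
f=robot.grab_frame("side");W=cloud(f);K=f["intrinsics"]
for z in(.084,.095,.106,.109,.12,.131,.1016):
    q=f["world_to_cam"]@[.495,-.347,z,1];q=K@q[:3];q/=q[2];print(z,((q[0]-330)*5).round(),((q[1]-130)*5).round())
g=f["pixels"].mean(-1)
m=(g<45)&box(W,(.46,-.4,.08),(.52,-.3,.15));p=W[m];print(len(p),np.percentile(p,[2,50,98],axis=0).round(4))
for nm in("knob_grip","timer_knob"):
  for d in robot.masks_of(nm,f)[:2]:
    p=W[d["pixels"]];print(nm,round(d["confidence"],2),np.nanpercentile(p,[3,50,97],axis=0).round(3).tolist())
```

```text
0.084 234.0 276.0
0.095 235.0 258.0
0.106 237.0 239.0
0.109 237.0 234.0
0.12 238.0 216.0
0.131 240.0 197.0
0.1016 236.0 247.0
91 [[ 0.4827 -0.352   0.1069]
 [ 0.4934 -0.3381  0.124 ]
 [ 0.5073 -0.3317  0.1317]]
knob_grip 0.62 [[0.426, -0.406, 0.074], [0.442, -0.395, 0.081], [0.487, -0.389, 0.109]]
knob_grip 0.59 [[0.485, -0.351, 0.094], [0.495, -0.339, 0.12], [0.506, -0.332, 0.132]]
timer_knob 0.45 [[0.483, -0.356, 0.101], [0.495, -0.339, 0.123], [0.507, -0.332, 0.132]]
```

The knob spans 0.107–0.132 in z, so it is about 25 mm up and at its stop. One more millimetre, then release.

Call:
play_rows:
  moves:
    - {"tx": 0, "ty": 0, "tz": 0.002, "ax": 0, "ay": 0, "az": 0}
    - {"tx": 0, "ty": 0, "tz": 0.002, "ax": 0, "ay": 0, "az": 0}

```text
t: 8.8
tool_pos: [0.495, -0.3469, 0.1017]
eef_rot: [0.708, 0.707, -0.0, -0.0]
contact_force: [1.7, -3.9, -14.3]
opening: 0.0266
gripper_force: 30.0
```

Call:
play_rows:
  moves:
    - {"tx": 0, "ty": 0, "tz": 0, "ax": 0, "ay": 0, "az": 0}
    - {"tx": 0, "ty": 0, "tz": 0, "ax": 0, "ay": 0, "az": 0}
    - {"tx": 0, "ty": 0, "tz": 0, "ax": 0, "ay": 0, "az": 0}
  gripper: 0.6

```text
t: 9.1
tool_pos: [0.4964, -0.3476, 0.1049]
eef_rot: [0.708, 0.707, 0.0, 0.001]
contact_force: [0.1, -0.5, 0.3]
opening: 0.0474
gripper_force: 0.0
```

Call:
play_rows:
  moves:
    - {"tx": 0, "ty": 0, "tz": 0.08, "ax": 0, "ay": 0, "az": 0}
    - {"tx": 0, "ty": 0, "tz": 0.16, "ax": 0, "ay": 0, "az": 0}
    - {"tx": 0, "ty": 0, "tz": 0.16, "ax": 0, "ay": 0, "az": 0}

```text
t: 9.4
tool_pos: [0.4986, -0.35, 0.1913]
eef_rot: [0.708, 0.707, 0.0, 0.007]
contact_force: [0.4, -0.5, 0.5]
opening: 0.0565
gripper_force: 0.0
```

Run:
```python
from h import *
print({k:np.round(v,4) for k,v in robot.get_obs().items() if k in("tool_pos","eef_rot","opening")})
f=robot.grab_frame("side");W=cloud(f);m=(f["pixels"].mean(-1)<45)&box(W,(.46,-.4,.08),(.52,-.3,.14));p=W[m];print(len(p),np.percentile(p,[2,50,98],axis=0).round(4))
```

```text
{'tool_pos': array([ 0.4986, -0.35  ,  0.1913]), 'eef_rot': array([7.076e-01, 7.066e-01, 2.000e-04, 6.800e-03]), 'opening': np.float64(0.0565)}
94 [[ 0.4816 -0.3533  0.0857]
 [ 0.4934 -0.3375  0.0991]
 [ 0.5053 -0.331   0.1068]]
```

The knob is back down: 14 N with no further travel showed the stop, and its top now reads 0.107. On to the lifter.

Call:
play_rows:
  moves:
    - {"tx": -0.008, "ty": 0.08, "tz": 0.01, "ax": 0, "ay": 0, "az": 0.01}
    - {"tx": -0.016, "ty": 0.16, "tz": 0.02, "ax": 0, "ay": 0, "az": 0.02}
    - {"tx": -0.024, "ty": 0.24, "tz": 0.03, "ax": 0, "ay": 0, "az": 0.03}
    - {"tx": -0.032, "ty": 0.32, "tz": 0.04, "ax": 0, "ay": 0, "az": 0.04}
    - {"tx": -0.04, "ty": 0.4, "tz": 0.04, "ax": 0, "ay": 0, "az": 0.05}

```text
t: 9.95
tool_pos: [0.4748, -0.1454, 0.2028]
eef_rot: [0.679, 0.734, 0.0, -0.0]
contact_force: [0.4, 0.5, 0.5]
opening: 0.0563
gripper_force: 0.0
```

Call:
play_rows:
  moves:
    - {"tx": -0.008, "ty": 0.08, "tz": 0, "ax": 0, "ay": 0, "az": 0.005}
    - {"tx": -0.016, "ty": 0.16, "tz": 0, "ax": 0, "ay": 0, "az": 0.005}
    - {"tx": -0.024, "ty": 0.24, "tz": 0, "ax": 0, "ay": 0, "az": 0.005}
    - {"tx": -0.032, "ty": 0.32, "tz": 0, "ax": 0, "ay": 0, "az": 0.005}
    - {"tx": -0.04, "ty": 0.4, "tz": 0, "ax": 0, "ay": 0, "az": 0.005}

```text
t: 10.45
tool_pos: [0.4543, 0.0546, 0.2021]
eef_rot: [0.677, 0.736, -0.0, -0.001]
contact_force: [0.6, -0.9, -0.5]
opening: 0.0562
gripper_force: 0.0
```

Call:
play_rows:
  moves:
    - {"tx": -0.008, "ty": 0.08, "tz": 0, "ax": 0, "ay": 0, "az": 0}
    - {"tx": -0.016, "ty": 0.16, "tz": 0, "ax": 0, "ay": 0, "az": 0}
    - {"tx": -0.024, "ty": 0.24, "tz": 0, "ax": 0, "ay": 0, "az": 0}
    - {"tx": -0.032, "ty": 0.32, "tz": 0, "ax": 0, "ay": 0, "az": 0}
    - {"tx": -0.032, "ty": 0.32, "tz": 0, "ax": 0, "ay": 0, "az": 0}

```text
t: 10.95
tool_pos: [0.4376, 0.2163, 0.202]
eef_rot: [0.674, 0.738, -0.0, -0.001]
contact_force: [-1.0, -0.3, -0.2]
opening: 0.0561
gripper_force: 0.0
```

Run:
```python
from h import *
print({k:np.round(v,4) for k,v in robot.get_obs().items() if k in("tool_pos","eef_rot","opening","joint_pos")})
f,W,T=wcloud()
p=W[box(W,(.38,.10,.048),(.50,.32,.08))];print("handle",len(p),rect(p),np.median(p[:,2]))
for d in robot.masks_of("lifter",f)[:2]:
    p=W[d["pixels"]];p=p[np.isfinite(p[:,0])];q=p[(p[:,2]<.02)&(p[:,1]<.18)];print(round(d["confidence"],2),d["bbox"],rect(p),len(q), rect(q) if len(q)>10 else "",np.median(q[:,2]))
```

```text
{'joint_pos': array([ 2.2560e-01, -1.6050e-01,  1.9411e+00,  1.2000e-03,  1.3626e+00,
        1.3480e-01]), 'tool_pos': array([0.4376, 0.2163, 0.202 ]), 'eef_rot': array([ 6.744e-01,  7.384e-01, -4.000e-04, -1.000e-03]), 'opening': np.float64(0.0561)}
handle 2529 (array([441.1, 242.8]), array([19.2, 88.5]), 5.02) 0.06171056404731612
0.93 [299.7, 132.2, 48.7, 183.8] (array([444.8, 194.9]), array([ 43.9, 184.5]), 5.06) 3039 (array([449.5, 142.2]), array([43.9, 78.7]), 5.06) 0.0028448699601179572
```

Call:
play_rows:
  moves:
    - {"tx": 0.004, "ty": 0.04, "tz": 0, "ax": 0, "ay": 0, "az": 0}
    - {"tx": 0.004, "ty": 0.04, "tz": 0, "ax": 0, "ay": 0, "az": 0}
    - {"tx": 0.004, "ty": 0.04, "tz": 0, "ax": 0, "ay": 0, "az": 0}

```text
t: 11.35
tool_pos: [0.4413, 0.2318, 0.2025]
eef_rot: [0.677, 0.736, -0.0, -0.0]
contact_force: [-0.5, -0.3, 0.9]
opening: 0.0561
gripper_force: 0.0
```

Call:
play_rows:
  moves:
    - {"tx": 0, "ty": 0, "tz": -0.08, "ax": 0, "ay": 0, "az": 0}
    - {"tx": 0, "ty": 0, "tz": -0.16, "ax": 0, "ay": 0, "az": 0}
    - {"tx": 0, "ty": 0, "tz": -0.22, "ax": 0, "ay": 0, "az": 0}
    - {"tx": 0, "ty": 0, "tz": -0.26, "ax": 0, "ay": 0, "az": 0}
    - {"tx": 0, "ty": 0, "tz": -0.26, "ax": 0, "ay": 0, "az": 0}

```text
t: 11.85
tool_pos: [0.4387, 0.2309, 0.0697]
eef_rot: [0.677, 0.736, -0.003, -0.002]
contact_force: [-0.3, 0.5, 0.8]
opening: 0.0567
gripper_force: 0.0
```

Call:
play_rows:
  moves:
    - {"tx": 0, "ty": 0, "tz": -0.03, "ax": 0, "ay": 0, "az": 0}
    - {"tx": 0, "ty": 0, "tz": -0.06, "ax": 0, "ay": 0, "az": 0}
    - {"tx": 0, "ty": 0, "tz": -0.079, "ax": 0, "ay": 0, "az": 0}
    - {"tx": 0, "ty": 0, "tz": -0.079, "ax": 0, "ay": 0, "az": 0}
    - {"tx": 0, "ty": 0, "tz": -0.079, "ax": 0, "ay": 0, "az": 0}

```text
t: 12.35
tool_pos: [0.442, 0.2328, 0.0343]
eef_rot: [0.677, 0.736, 0.001, 0.0]
contact_force: [0.7, 0.0, 0.0]
opening: 0.0566
gripper_force: 0.0
```

Call:
play_rows:
  moves:
    - {"tx": 0, "ty": 0, "tz": 0, "ax": 0, "ay": 0, "az": 0}
    - {"tx": 0, "ty": 0, "tz": 0, "ax": 0, "ay": 0, "az": 0}
    - {"tx": 0, "ty": 0, "tz": 0, "ax": 0, "ay": 0, "az": 0}
    - {"tx": 0, "ty": 0, "tz": 0, "ax": 0, "ay": 0, "az": 0}
    - {"tx": 0, "ty": 0, "tz": 0, "ax": 0, "ay": 0, "az": 0}
  gripper: 0

```text
t: 12.85
tool_pos: [0.4412, 0.2329, 0.0334]
eef_rot: [0.676, 0.736, 0.0, -0.0]
contact_force: [-0.8, 0.9, 0.4]
opening: 0.0199
gripper_force: 4.9
```

Call:
play_rows:
  moves:
    - {"tx": 0, "ty": 0, "tz": 0, "ax": 0, "ay": 0, "az": 0}
    - {"tx": 0, "ty": 0, "tz": 0.02, "ax": 0, "ay": 0, "az": 0}
    - {"tx": 0, "ty": 0, "tz": 0.07, "ax": 0, "ay": 0, "az": 0}
    - {"tx": 0, "ty": 0, "tz": 0.13, "ax": 0, "ay": 0, "az": 0}
    - {"tx": 0, "ty": 0, "tz": 0.18, "ax": 0, "ay": 0, "az": 0}

```text
t: 13.35
tool_pos: [0.4413, 0.2329, 0.1251]
eef_rot: [0.677, 0.736, 0.0, 0.0]
contact_force: [1.3, -0.8, -2.9]
opening: 0.0194
gripper_force: 30.0
```

Call:
play_rows:
  moves:
    - {"tx": 0.003, "ty": -0.015, "tz": 0, "ax": 0, "ay": 0, "az": 0.06}
    - {"tx": 0.006, "ty": -0.03, "tz": 0, "ax": 0, "ay": 0, "az": 0.14}
    - {"tx": 0.009, "ty": -0.045, "tz": 0, "ax": 0, "ay": 0, "az": 0.22}
    - {"tx": 0.012, "ty": -0.058, "tz": 0, "ax": 0, "ay": 0, "az": 0.3}

```text
t: 13.75
tool_pos: [0.4471, 0.2036, 0.1238]
eef_rot: [0.484, 0.875, 0.0, 0.0]
contact_force: [0.5, 0.0, -2.3]
opening: 0.0193
gripper_force: 30.0
```

Call:
play_rows:
  moves:
    - {"tx": 0.003, "ty": -0.015, "tz": 0, "ax": 0, "ay": 0, "az": 0.08}
    - {"tx": 0.006, "ty": -0.03, "tz": 0, "ax": 0, "ay": 0, "az": 0.16}
    - {"tx": 0.009, "ty": -0.045, "tz": 0, "ax": 0, "ay": 0, "az": 0.24}
    - {"tx": 0.012, "ty": -0.058, "tz": 0, "ax": 0, "ay": 0, "az": 0.32}

```text
t: 14.15
tool_pos: [0.4531, 0.1745, 0.1237]
eef_rot: [0.251, 0.968, -0.0, -0.0]
contact_force: [0.5, -0.1, -1.6]
opening: 0.0195
gripper_force: 30.0
```

Call:
play_rows:
  moves:
    - {"tx": 0.003, "ty": -0.015, "tz": 0, "ax": 0, "ay": 0, "az": 0.08}
    - {"tx": 0.006, "ty": -0.03, "tz": 0, "ax": 0, "ay": 0, "az": 0.16}
    - {"tx": 0.009, "ty": -0.045, "tz": 0, "ax": 0, "ay": 0, "az": 0.24}
    - {"tx": 0.012, "ty": -0.058, "tz": 0, "ax": 0, "ay": 0, "az": 0.32}
    - {"tx": 0.012, "ty": -0.058, "tz": 0, "ax": 0, "ay": 0, "az": 0.32}

```text
t: 14.65
tool_pos: [0.4593, 0.1454, 0.1237]
eef_rot: [0.005, 1.0, -0.0, 0.0]
contact_force: [-0.2, 0.1, -2.2]
opening: 0.0194
gripper_force: 30.0
```

```bash
cat >> h.py <<'E'
def tcp():
    o=robot.get_obs();R=Ro.from_quat(o["eef_rot"]).as_matrix();y=R[:,1]
    return o["tool_pos"],np.degrees(np.arctan2(y[1],y[0])),np.degrees(R[:2,2]),o
def lifter():
    p0,a,tl,o=tcp();print("tcp",p0.round(4),"tooly",a.round(2),"tilt(deg)",tl.round(2),"t",o["t"])
    for n in("top","side"):
        f=robot.grab_frame(n);W=cloud(f)
        for d in robot.masks_of("lifter",f)[:3]:
            p=W[d["pixels"]];p=p[np.isfinite(p[:,0])]
            b=np.radians(a-90);c,s=np.cos(b),np.sin(b)
            x=(p[:,0]-p0[0])*c+(p[:,1]-p0[1])*s;y=-(p[:,0]-p0[0])*s+(p[:,1]-p0[1])*c
            m=(x>55)|True; m=(x>.055)&(x<.15)&(abs(y)<.04)&(abs(p[:,2]-p0[2])<.08)
            if m.sum()<30: continue
            k=np.polyfit(x[m],p[m,2],1);print(n,round(d["confidence"],2),m.sum(),rect(p[m]),"z rel TCP at x=50,90,130:",np.round(np.polyval(k,[.05,.09,.13])-p0[2],4),"x hi",np.percentile(x[m],99).round(4),"y",np.percentile(y[m],[2,98]).round(4))
E
python3 -c "
from h import *
lifter();trays()"
```

```text
tcp [0.4593 0.1454 0.1237] tooly 89.38 tilt(deg) [ 0.   -0.01] t 14.65
top 0.65 212 (array([570.4, 142.2]), array([34.6, 43.8]), 0.03) z rel TCP at x=50,90,130: [-0.029  -0.0301 -0.0313] x hi 0.1283 y [-0.0232  0.0196]
side 0.61 582 (array([551.3, 145.3]), array([47.3, 73.5]), -0.1) z rel TCP at x=50,90,130: [-0.0314 -0.0315 -0.0317] x hi 0.1277 y [-0.021  0.023]
top 0.91 (array([571. , 361.3]), array([78.9, 77. ]), 7.31) z 0.0134
top 0.85 (array([667.8, 144.6]), array([79.7, 76.3]), 0.71) z 0.0138
top 0.58 (array([616.7, 264.9]), array([78.9, 77.4]), 1.16) z 0.0141
side 0.96 (array([615.9, 266.9]), array([80.8, 79.9]), 0.41) z 0.0131
side 0.89 (array([571.7, 363.3]), array([80.1, 81. ]), 7.67) z 0.0133
side 0.65 (array([668.9, 146.8]), array([81.4, 81.1]), 0.33) z 0.0131
```

The blade is level and the geometry agrees. First tray: lower, slide under, and lift.

Call:
play_rows:
  moves:
    - {"tx": 0, "ty": 0, "tz": -0.05, "ax": 0, "ay": 0, "az": 0}
    - {"tx": 0, "ty": 0, "tz": -0.1, "ax": 0, "ay": 0, "az": 0}
    - {"tx": 0, "ty": 0, "tz": -0.13, "ax": 0, "ay": 0, "az": 0}
    - {"tx": 0, "ty": 0, "tz": -0.15, "ax": 0, "ay": 0, "az": 0}
    - {"tx": 0, "ty": 0, "tz": -0.16, "ax": 0, "ay": 0, "az": 0}

```text
t: 15.55
tool_pos: [0.4588, 0.1459, 0.0426]
eef_rot: [0.005, 1.0, -0.0, -0.001]
contact_force: [-0.4, 0.8, -1.7]
opening: 0.0197
gripper_force: 30.0
```

Call:
play_rows:
  moves:
    - {"tx": 0, "ty": 0, "tz": -0.008, "ax": 0, "ay": 0, "az": 0.004}
    - {"tx": 0, "ty": 0, "tz": -0.014, "ax": 0, "ay": 0, "az": 0.008}
    - {"tx": 0, "ty": 0, "tz": -0.014, "ax": 0, "ay": 0, "az": 0.008}
    - {"tx": 0, "ty": 0, "tz": -0.014, "ax": 0, "ay": 0, "az": 0.008}

```text
t: 15.95
tool_pos: [0.4597, 0.1459, 0.0368]
eef_rot: [-0.002, 1.0, 0.0, 0.0]
contact_force: [0.8, -0.4, -1.1]
opening: 0.0194
gripper_force: 30.0
```

Call:
play_rows:
  moves:
    - {"tx": 0.015, "ty": 0, "tz": 0, "ax": 0, "ay": 0, "az": 0}
    - {"tx": 0.035, "ty": 0, "tz": 0, "ax": 0, "ay": 0, "az": 0}
    - {"tx": 0.055, "ty": 0, "tz": 0, "ax": 0, "ay": 0, "az": 0}
    - {"tx": 0.075, "ty": 0, "tz": 0, "ax": 0, "ay": 0, "az": 0}
    - {"tx": 0.09, "ty": 0, "tz": 0, "ax": 0, "ay": 0, "az": 0}

```text
t: 16.45
tool_pos: [0.5056, 0.1458, 0.0364]
eef_rot: [-0.001, 1.0, 0.0, 0.0]
contact_force: [-0.7, -0.1, -1.6]
opening: 0.0199
gripper_force: 30.0
```

Call:
play_rows:
  moves:
    - {"tx": 0.015, "ty": 0, "tz": 0, "ax": 0, "ay": 0, "az": 0}
    - {"tx": 0.035, "ty": 0, "tz": 0, "ax": 0, "ay": 0, "az": 0}
    - {"tx": 0.055, "ty": 0, "tz": 0, "ax": 0, "ay": 0, "az": 0}
    - {"tx": 0.075, "ty": 0, "tz": 0, "ax": 0, "ay": 0, "az": 0}
    - {"tx": 0.09, "ty": 0, "tz": 0, "ax": 0, "ay": 0, "az": 0}

```text
t: 16.95
tool_pos: [0.5503, 0.1458, 0.0364]
eef_rot: [-0.002, 1.0, 0.0, 0.0]
contact_force: [0.3, 0.6, -0.7]
opening: 0.0193
gripper_force: 30.0
```

Call:
play_rows:
  moves:
    - {"tx": 0.02, "ty": 0, "tz": 0, "ax": 0, "ay": 0, "az": 0}
    - {"tx": 0.04, "ty": 0, "tz": 0, "ax": 0, "ay": 0, "az": 0}
    - {"tx": 0.055, "ty": 0, "tz": 0, "ax": 0, "ay": 0, "az": 0}
    - {"tx": 0.058, "ty": 0, "tz": 0, "ax": 0, "ay": 0, "az": 0}
    - {"tx": 0.058, "ty": 0, "tz": 0, "ax": 0, "ay": 0, "az": 0}

```text
t: 17.45
tool_pos: [0.5784, 0.1459, 0.0362]
eef_rot: [-0.002, 1.0, -0.0, -0.0]
contact_force: [-0.7, -0.4, -1.8]
opening: 0.0192
gripper_force: 30.0
```

Call:
play_rows:
  moves:
    - {"tx": 0, "ty": 0, "tz": 0.005, "ax": 0, "ay": 0, "az": 0}
    - {"tx": 0, "ty": 0, "tz": 0.01, "ax": 0, "ay": 0, "az": 0}
    - {"tx": 0, "ty": 0, "tz": 0.02, "ax": 0, "ay": 0, "az": 0}
    - {"tx": 0, "ty": 0, "tz": 0.03, "ax": 0, "ay": 0, "az": 0}
    - {"tx": 0, "ty": 0, "tz": 0.04, "ax": 0, "ay": 0, "az": 0}

```text
t: 17.95
tool_pos: [0.5782, 0.1459, 0.0569]
eef_rot: [-0.002, 1.0, -0.0, 0.0]
contact_force: [0.6, 0.8, -2.4]
opening: 0.0193
gripper_force: 30.0
```

```bash
python3 -c "
from h import *
lifter();trays()
f=robot.grab_frame('side');cv2.imwrite('pics/s2.png',cv2.resize(f['pixels'][270:450,200:400,::-1],None,fx=4,fy=3.3))"
```

```text
tcp [0.5782 0.1459 0.0569] tooly 90.18 tilt(deg) [ 0. -0.] t 17.95
top 0.77 (array([571.2, 361.7]), array([79.9, 78.3]), 6.68) z 0.0135
top 0.66 (array([616.2, 291.5]), array([78.5, 22.8]), 0.93) z 0.0131
top 0.51 (array([696.8, 143.3]), array([72.3, 26. ]), -3.35) z 0.0267
side 0.81 (array([668.4, 147.4]), array([80.1, 80.9]), -0.33) z 0.0271
side 0.67 (array([571.6, 363.8]), array([80.4, 79.2]), 7.23) z 0.0132
side 0.6 (array([616. , 266.6]), array([80.9, 80.6]), 0.76) z 0.0132
```

View pics/s2.png

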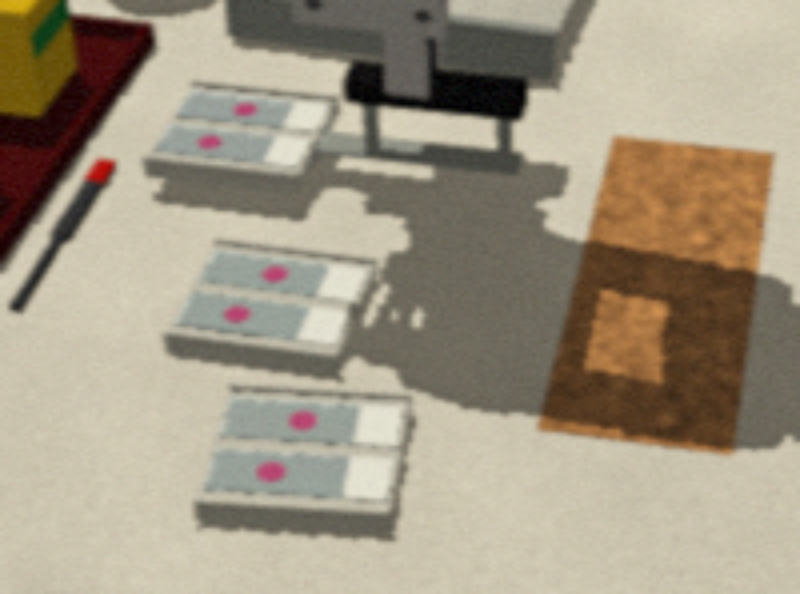

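Side crop: the tray is up level on the blade (crop px 240,135) and the other two are undisturbed. Carrying it gently to the right-hand slot.

Call:
play_rows:
  moves:
    - {"tx": 0, "ty": 0, "tz": 0.015, "ax": 0, "ay": 0, "az": 0}
    - {"tx": 0, "ty": 0, "tz": 0.04, "ax": 0, "ay": 0, "az": 0}
    - {"tx": 0, "ty": 0, "tz": 0.07, "ax": 0, "ay": 0, "az": 0}
    - {"tx": 0, "ty": 0, "tz": 0.1, "ax": 0, "ay": 0, "az": 0}
    - {"tx": 0, "ty": 0, "tz": 0.116, "ax": 0, "ay": 0, "az": 0}

```text
t: 18.9
tool_pos: [0.5797, 0.146, 0.1174]
eef_rot: [-0.002, 1.0, 0.0, 0.002]
contact_force: [0.2, 0.1, -2.6]
opening: 0.0199
gripper_force: 30.0
```

Call:
play_rows:
  moves:
    - {"tx": -0.002, "ty": -0.012, "tz": 0, "ax": 0, "ay": 0, "az": 0}
    - {"tx": -0.006, "ty": -0.036, "tz": 0, "ax": 0, "ay": 0, "az": -0.002}
    - {"tx": -0.012, "ty": -0.072, "tz": 0, "ax": 0, "ay": 0, "az": -0.004}
    - {"tx": -0.019, "ty": -0.117, "tz": 0, "ax": 0, "ay": 0, "az": -0.006}
    - {"tx": -0.026, "ty": -0.163, "tz": 0, "ax": 0, "ay": 0, "az": -0.008}

```text
t: 19.4
tool_pos: [0.564, 0.0629, 0.1132]
eef_rot: [0.005, 1.0, -0.0, -0.001]
contact_force: [0.3, 0.5, -2.5]
opening: 0.0196
gripper_force: 30.0
```

Call:
play_rows:
  moves:
    - {"tx": -0.008, "ty": -0.046, "tz": 0, "ax": 0, "ay": 0, "az": -0.002}
    - {"tx": -0.015, "ty": -0.092, "tz": 0, "ax": 0, "ay": 0, "az": -0.004}
    - {"tx": -0.022, "ty": -0.138, "tz": 0, "ax": 0, "ay": 0, "az": -0.006}
    - {"tx": -0.03, "ty": -0.184, "tz": 0, "ax": 0, "ay": 0, "az": -0.008}
    - {"tx": -0.037, "ty": -0.23, "tz": 0, "ax": 0, "ay": 0, "az": -0.01}

```text
t: 19.9
tool_pos: [0.5453, -0.0522, 0.1132]
eef_rot: [0.013, 1.0, 0.0, -0.001]
contact_force: [0.0, -0.8, -1.7]
opening: 0.0198
gripper_force: 30.0
```

Call:
play_rows:
  moves:
    - {"tx": -0.008, "ty": -0.046, "tz": 0, "ax": 0, "ay": 0, "az": -0.002}
    - {"tx": -0.015, "ty": -0.092, "tz": 0, "ax": 0, "ay": 0, "az": -0.004}
    - {"tx": -0.022, "ty": -0.138, "tz": 0, "ax": 0, "ay": 0, "az": -0.006}
    - {"tx": -0.03, "ty": -0.184, "tz": 0, "ax": 0, "ay": 0, "az": -0.008}
    - {"tx": -0.036, "ty": -0.225, "tz": 0, "ax": 0, "ay": 0, "az": -0.009}

```text
t: 20.4
tool_pos: [0.5272, -0.1646, 0.1132]
eef_rot: [0.02, 1.0, 0.0, -0.001]
contact_force: [0.8, -0.1, -2.7]
opening: 0.0194
gripper_force: 30.0
```

Call:
play_rows:
  moves:
    - {"tx": -0.006, "ty": -0.036, "tz": 0, "ax": 0, "ay": 0, "az": 0}
    - {"tx": -0.01, "ty": -0.065, "tz": 0, "ax": 0, "ay": 0, "az": 0}
    - {"tx": -0.014, "ty": -0.087, "tz": 0, "ax": 0, "ay": 0, "az": 0}
    - {"tx": -0.018, "ty": -0.104, "tz": 0, "ax": 0, "ay": 0, "az": 0}
    - {"tx": -0.018, "ty": -0.111, "tz": 0, "ax": 0, "ay": 0, "az": 0}

```text
t: 20.9
tool_pos: [0.5194, -0.2192, 0.1142]
eef_rot: [0.02, 1.0, 0.0, -0.0]
contact_force: [0.3, -0.1, -2.5]
opening: 0.0194
gripper_force: 30.0
```

Call:
play_rows:
  moves:
    - {"tx": 0, "ty": 0, "tz": -0.015, "ax": 0, "ay": 0, "az": 0}
    - {"tx": 0, "ty": 0, "tz": -0.035, "ax": 0, "ay": 0, "az": 0}
    - {"tx": 0, "ty": 0, "tz": -0.05, "ax": 0, "ay": 0, "az": 0}
    - {"tx": 0, "ty": 0, "tz": -0.056, "ax": 0, "ay": 0, "az": 0}
    - {"tx": 0, "ty": 0, "tz": -0.056, "ax": 0, "ay": 0, "az": 0}

```text
t: 21.4
tool_pos: [0.5193, -0.2179, 0.0853]
eef_rot: [0.019, 1.0, 0.001, -0.001]
contact_force: [-1.2, -0.4, -2.6]
opening: 0.0197
gripper_force: 30.0
```

```bash
cat >> h.py <<'E'
def guards():
    # plate rim fit in warmer frame from top view
    f=robot.grab_frame("top");W=cloud(f)
    p=W[box(W,(.50,-.31,.0345),(.73,.05,.044))];print("guardpts",rect(p))
E
python3 -c "
from h import *
lifter();trays();guards()"
```

```text
tcp [ 0.5193 -0.2179  0.0853] tooly 87.78 tilt(deg) [-0.09  0.06] t 21.4
top 0.93 (array([571.5, 361.2]), array([80.4, 78.2]), 6.99) z 0.0134
top 0.76 (array([616.4, 264.5]), array([79. , 77.1]), 0.49) z 0.0134
top 0.59 (array([ 614.2, -202.7]), array([34.8, 74.6]), -2.87) z 0.0585
side 0.86 (array([571. , 364.5]), array([80. , 79.4]), 6.86) z 0.0132
side 0.7 (array([615.9, 267.1]), array([80.8, 81.2]), 0.94) z 0.0132
side 0.57 (array([ 609. , -220.8]), array([82.2, 77.4]), -2.35) z 0.0579
guardpts (array([ 618.2, -130.6]), array([316.6, 189. ]), -2.29)
```

Call:
play_rows:
  moves:
    - {"tx": 0, "ty": 0, "tz": -0.01, "ax": 0, "ay": 0, "az": 0}
    - {"tx": 0, "ty": 0, "tz": -0.02, "ax": 0, "ay": 0, "az": 0}
    - {"tx": 0, "ty": 0, "tz": -0.028, "ax": 0, "ay": 0, "az": 0}
    - {"tx": 0, "ty": 0, "tz": -0.034, "ax": 0, "ay": 0, "az": 0}
    - {"tx": 0, "ty": 0, "tz": -0.038, "ax": 0, "ay": 0, "az": 0}

```text
t: 22.35
tool_pos: [0.5198, -0.2186, 0.0671]
eef_rot: [0.02, 1.0, 0.0, 0.0]
contact_force: [0.3, 0.5, -1.9]
opening: 0.0194
gripper_force: 30.0
```

Call:
play_rows:
  moves:
    - {"tx": 0, "ty": 0, "tz": 0, "ax": 0, "ay": 0, "az": 0}
    - {"tx": 0, "ty": 0, "tz": 0, "ax": 0, "ay": 0, "az": 0}

```text
t: 22.55
tool_pos: [0.5199, -0.2187, 0.0675]
eef_rot: [0.02, 1.0, -0.0, 0.0]
contact_force: [1.0, 1.1, -1.4]
opening: 0.0195
gripper_force: 30.0
```

```bash
python3 -c "
from h import *
lifter();trays(('side',))"
```

```text
tcp [ 0.5199 -0.2187  0.0675] tooly 87.75 tilt(deg) [ 0.02 -0.01] t 22.55
side 0.88 (array([571.4, 363.5]), array([80.1, 79.6]), 7.72) z 0.0132
side 0.63 (array([ 609.8, -222. ]), array([87.6, 79.4]), -1.71) z 0.043
side 0.56 (array([615.8, 266.4]), array([80.4, 80.2]), 0.51) z 0.0131
```

The tray is down: its top is at 0.043, which is plate plus 13 mm. Withdrawing.

Call:
play_rows:
  moves:
    - {"tx": -0.015, "ty": 0.001, "tz": 0, "ax": 0, "ay": 0, "az": 0}
    - {"tx": -0.04, "ty": 0.0015, "tz": 0, "ax": 0, "ay": 0, "az": 0}
    - {"tx": -0.07, "ty": 0.003, "tz": 0, "ax": 0, "ay": 0, "az": 0}
    - {"tx": -0.1, "ty": 0.004, "tz": 0, "ax": 0, "ay": 0, "az": 0}
    - {"tx": -0.13, "ty": 0.005, "tz": 0, "ax": 0, "ay": 0, "az": 0}

```text
t: 23.35
tool_pos: [0.4532, -0.2158, 0.0672]
eef_rot: [0.02, 1.0, 0.0, -0.0]
contact_force: [-0.1, 0.1, -1.4]
opening: 0.0195
gripper_force: 30.0
```

Call:
play_rows:
  moves:
    - {"tx": -0.03, "ty": 0.001, "tz": 0, "ax": 0, "ay": 0, "az": 0}
    - {"tx": -0.06, "ty": 0.0025, "tz": 0, "ax": 0, "ay": 0, "az": 0}
    - {"tx": -0.09, "ty": 0.0035, "tz": 0, "ax": 0, "ay": 0, "az": 0}
    - {"tx": -0.11, "ty": 0.004, "tz": 0, "ax": 0, "ay": 0, "az": 0}
    - {"tx": -0.11, "ty": 0.004, "tz": 0, "ax": 0, "ay": 0, "az": 0}

```text
t: 23.85
tool_pos: [0.3984, -0.2138, 0.0671]
eef_rot: [0.02, 1.0, 0.0, -0.0]
contact_force: [-0.3, 0.1, -1.1]
opening: 0.0199
gripper_force: 30.0
```

Call:
play_rows:
  moves:
    - {"tx": 0, "ty": 0, "tz": 0.04, "ax": 0, "ay": 0, "az": 0}
    - {"tx": 0, "ty": 0, "tz": 0.1, "ax": 0, "ay": 0, "az": 0}
    - {"tx": 0, "ty": 0, "tz": 0.12, "ax": 0, "ay": 0, "az": 0}
    - {"tx": 0, "ty": 0, "tz": 0.12, "ax": 0, "ay": 0, "az": 0}
    - {"tx": 0, "ty": 0, "tz": 0.12, "ax": 0, "ay": 0, "az": 0}

```text
t: 24.35
tool_pos: [0.3995, -0.2137, 0.1264]
eef_rot: [0.02, 1.0, 0.0, -0.0]
contact_force: [-0.1, 0.4, -1.6]
opening: 0.0195
gripper_force: 30.0
```

```bash
python3 -c "
from h import *
lifter();trays();guards()"
```

```text
tcp [ 0.3995 -0.2137  0.1264] tooly 87.75 tilt(deg) [-0.04  0.05] t 24.35
top 0.89 305 (array([ 495.7, -219.1]), array([44.2, 66.2]), -0.93) z rel TCP at x=50,90,130: [-0.0304 -0.0306 -0.0309] x hi 0.1287 y [-0.0217  0.0198]
side 0.71 284 (array([ 491.9, -217.1]), array([52.1, 74.2]), -3.94) z rel TCP at x=50,90,130: [-0.0323 -0.0324 -0.0324] x hi 0.1285 y [-0.0228  0.0246]
top 0.87 (array([ 609.9, -222.9]), array([75.8, 81.9]), -1.4) z 0.0442
top 0.65 (array([571.5, 361.6]), array([80.2, 79.1]), 7.63) z 0.0136
side 0.96 (array([616. , 266.3]), array([80.9, 80.2]), 1.0) z 0.0131
side 0.85 (array([571.5, 363.9]), array([80.5, 80. ]), 7.66) z 0.0131
side 0.64 (array([ 610.7, -219.6]), array([83.3, 81. ]), -2.1) z 0.0428
guardpts (array([ 617.9, -130.6]), array([316.8, 189.2]), -2.44)
```

Call:
play_rows:
  moves:
    - {"tx": 0.002, "ty": 0.04, "tz": 0, "ax": 0, "ay": 0, "az": 0.003}
    - {"tx": 0.005, "ty": 0.11, "tz": 0, "ax": 0, "ay": 0, "az": 0.006}
    - {"tx": 0.008, "ty": 0.18, "tz": 0, "ax": 0, "ay": 0, "az": 0.009}
    - {"tx": 0.011, "ty": 0.25, "tz": 0, "ax": 0, "ay": 0, "az": 0.012}
    - {"tx": 0.014, "ty": 0.32, "tz": 0, "ax": 0, "ay": 0, "az": 0.015}

```text
t: 25.3
tool_pos: [0.4067, -0.0529, 0.1274]
eef_rot: [0.008, 1.0, -0.0, 0.0]
contact_force: [0.7, 0.6, -1.9]
opening: 0.0191
gripper_force: 30.0
```

Call:
play_rows:
  moves:
    - {"tx": 0.002, "ty": 0.07, "tz": 0, "ax": 0, "ay": 0, "az": 0.003}
    - {"tx": 0.005, "ty": 0.14, "tz": 0, "ax": 0, "ay": 0, "az": 0.006}
    - {"tx": 0.008, "ty": 0.21, "tz": 0, "ax": 0, "ay": 0, "az": 0.009}
    - {"tx": 0.011, "ty": 0.28, "tz": 0, "ax": 0, "ay": 0, "az": 0.012}
    - {"tx": 0.012, "ty": 0.35, "tz": 0, "ax": 0, "ay": 0, "az": 0.015}

```text
t: 25.8
tool_pos: [0.4128, 0.1224, 0.1276]
eef_rot: [-0.004, 1.0, 0.0, 0.0]
contact_force: [-0.1, 0.5, -2.1]
opening: 0.0192
gripper_force: 30.0
```

Call:
play_rows:
  moves:
    - {"tx": 0.002, "ty": 0.07, "tz": 0, "ax": 0, "ay": 0, "az": 0.003}
    - {"tx": 0.004, "ty": 0.14, "tz": 0, "ax": 0, "ay": 0, "az": 0.003}
    - {"tx": 0.006, "ty": 0.2, "tz": 0, "ax": 0, "ay": 0, "az": 0.003}
    - {"tx": 0.008, "ty": 0.25, "tz": 0, "ax": 0, "ay": 0, "az": 0.003}
    - {"tx": 0.008, "ty": 0.283, "tz": 0, "ax": 0, "ay": 0, "az": 0.003}

```text
t: 26.3
tool_pos: [0.4166, 0.2641, 0.1273]
eef_rot: [-0.007, 1.0, 0.0, -0.0]
contact_force: [-0.1, -0.8, -2.1]
opening: 0.0197
gripper_force: 30.0
```

Call:
play_rows:
  moves:
    - {"tx": 0, "ty": 0, "tz": -0.05, "ax": 0, "ay": 0, "az": 0}
    - {"tx": 0, "ty": 0, "tz": -0.1, "ax": 0, "ay": 0, "az": 0}
    - {"tx": 0, "ty": 0, "tz": -0.14, "ax": 0, "ay": 0, "az": 0}
    - {"tx": 0, "ty": 0, "tz": -0.16, "ax": 0, "ay": 0, "az": 0}
    - {"tx": 0, "ty": 0, "tz": -0.16, "ax": 0, "ay": 0, "az": 0}

```text
t: 26.8
tool_pos: [0.4157, 0.262, 0.046]
eef_rot: [-0.006, 1.0, -0.0, -0.001]
contact_force: [0.1, 0.4, -1.0]
opening: 0.0194
gripper_force: 30.0
```

```bash
python3 -c "
from h import *
lifter();trays()"
```

```text
tcp [0.4157 0.262  0.046 ] tooly 90.71 tilt(deg) [-0.17 -0.06] t 26.8
top 0.57 384 (array([507.8, 261.1]), array([71.3, 45.1]), 0.22) z rel TCP at x=50,90,130: [-0.0317 -0.0315 -0.0312] x hi 0.1269 y [-0.024   0.0192]
side 0.69 783 (array([508.3, 256.1]), array([75.1, 63.9]), 0.59) z rel TCP at x=50,90,130: [-0.0293 -0.0292 -0.0292] x hi 0.1291 y [-0.0213  0.0221]
top 0.83 (array([ 609.6, -223.1]), array([75. , 78.7]), -0.29) z 0.0442
top 0.78 (array([573.2, 362.9]), array([84.5, 79.3]), 7.6) z 0.013
top 0.56 (array([616.6, 264.7]), array([79.2, 77.2]), 1.08) z 0.0135
side 0.97 (array([ 610.2, -229.3]), array([99.9, 83. ]), -1.14) z 0.0426
side 0.92 (array([571.5, 364.3]), array([80.4, 80.3]), 7.42) z 0.0132
side 0.86 (array([616.4, 266.7]), array([81. , 80.5]), 0.91) z 0.0132
```

Call:
play_rows:
  moves:
    - {"tx": 0, "ty": 0, "tz": -0.01, "ax": 0, "ay": 0, "az": 0}
    - {"tx": 0, "ty": 0, "tz": -0.018, "ax": 0, "ay": 0, "az": 0}
    - {"tx": 0, "ty": 0.001, "tz": -0.021, "ax": 0, "ay": 0, "az": 0}
    - {"tx": 0, "ty": 0.001, "tz": -0.021, "ax": 0, "ay": 0, "az": 0}

```text
t: 27.6
tool_pos: [0.4163, 0.2628, 0.0363]
eef_rot: [-0.006, 1.0, -0.0, -0.001]
contact_force: [-0.1, -0.0, -1.5]
opening: 0.0196
gripper_force: 30.0
```

Call:
play_rows:
  moves:
    - {"tx": 0.015, "ty": 0, "tz": 0, "ax": 0, "ay": 0, "az": 0}
    - {"tx": 0.035, "ty": 0, "tz": 0, "ax": 0, "ay": 0, "az": 0}
    - {"tx": 0.055, "ty": 0.001, "tz": 0, "ax": 0, "ay": 0, "az": 0}
    - {"tx": 0.075, "ty": 0.001, "tz": 0, "ax": 0, "ay": 0, "az": 0}
    - {"tx": 0.09, "ty": 0.001, "tz": 0, "ax": 0, "ay": 0, "az": 0}

```text
t: 28.1
tool_pos: [0.4632, 0.2634, 0.037]
eef_rot: [-0.006, 1.0, 0.0, 0.0]
contact_force: [0.4, -0.4, -1.6]
opening: 0.02
gripper_force: 30.0
```

Call:
play_rows:
  moves:
    - {"tx": 0.015, "ty": 0, "tz": 0, "ax": 0, "ay": 0, "az": 0}
    - {"tx": 0.035, "ty": 0, "tz": 0, "ax": 0, "ay": 0, "az": 0}
    - {"tx": 0.055, "ty": 0.001, "tz": 0, "ax": 0, "ay": 0, "az": 0}
    - {"tx": 0.075, "ty": 0.001, "tz": 0, "ax": 0, "ay": 0, "az": 0}
    - {"tx": 0.09, "ty": 0.001, "tz": 0, "ax": 0, "ay": 0, "az": 0}

```text
t: 28.6
tool_pos: [0.5078, 0.2639, 0.0369]
eef_rot: [-0.006, 1.0, 0.0, 0.0]
contact_force: [0.8, -0.0, -2.0]
opening: 0.0197
gripper_force: 30.0
```

Call:
play_rows:
  moves:
    - {"tx": 0.015, "ty": 0, "tz": 0, "ax": 0, "ay": 0, "az": 0}
    - {"tx": 0.03, "ty": 0, "tz": 0, "ax": 0, "ay": 0, "az": 0}
    - {"tx": 0.04, "ty": 0, "tz": 0, "ax": 0, "ay": 0, "az": 0}
    - {"tx": 0.04, "ty": 0, "tz": 0, "ax": 0, "ay": 0, "az": 0}

```text
t: 29.0
tool_pos: [0.5274, 0.2639, 0.0369]
eef_rot: [-0.006, 1.0, 0.0, 0.0]
contact_force: [0.7, -0.3, -1.2]
opening: 0.0193
gripper_force: 30.0
```

Call:
play_rows:
  moves:
    - {"tx": 0, "ty": 0, "tz": 0.005, "ax": 0, "ay": 0, "az": 0}
    - {"tx": 0, "ty": 0, "tz": 0.01, "ax": 0, "ay": 0, "az": 0}
    - {"tx": 0, "ty": 0, "tz": 0.02, "ax": 0, "ay": 0, "az": 0}
    - {"tx": 0, "ty": 0, "tz": 0.03, "ax": 0, "ay": 0, "az": 0}
    - {"tx": 0, "ty": 0, "tz": 0.04, "ax": 0, "ay": 0, "az": 0}

```text
t: 29.5
tool_pos: [0.5267, 0.2639, 0.0575]
eef_rot: [-0.006, 1.0, 0.0, 0.0]
contact_force: [0.1, 0.4, -2.2]
opening: 0.0194
gripper_force: 30.0
```

```bash
python3 -c "
from h import *
lifter();trays()"
```

```text
tcp [0.5267 0.2639 0.0575] tooly 90.72 tilt(deg) [0.01 0.  ] t 29.5
side 0.59 1409 (array([625.3, 266.8]), array([87.1, 76.7]), 0.69) z rel TCP at x=50,90,130: [-0.0269 -0.0286 -0.0304] x hi 0.1299 y [-0.0346  0.0397]
top 0.58 (array([619.5, 254.9]), array([72.8, 59.6]), 2.03) z 0.0293
top 0.56 (array([ 609.4, -222.4]), array([76. , 81.7]), -1.93) z 0.0442
side 0.87 (array([571.6, 363.4]), array([80.3, 80.5]), 7.51) z 0.0132
side 0.61 (array([615.8, 266.3]), array([81.1, 80.2]), 0.72) z 0.028
```

Call:
play_rows:
  moves:
    - {"tx": 0, "ty": 0, "tz": 0.015, "ax": 0, "ay": 0, "az": 0}
    - {"tx": 0, "ty": 0, "tz": 0.04, "ax": 0, "ay": 0, "az": 0}
    - {"tx": 0, "ty": 0, "tz": 0.07, "ax": 0, "ay": 0, "az": 0}
    - {"tx": 0, "ty": 0, "tz": 0.1, "ax": 0, "ay": 0, "az": 0}
    - {"tx": 0, "ty": 0, "tz": 0.116, "ax": 0, "ay": 0, "az": 0}

```text
t: 30.4
tool_pos: [0.5282, 0.2643, 0.1179]
eef_rot: [-0.006, 1.0, 0.001, 0.002]
contact_force: [0.4, 0.6, -2.1]
opening: 0.0196
gripper_force: 30.0
```

Call:
play_rows:
  moves:
    - {"tx": 0, "ty": -0.012, "tz": 0, "ax": 0, "ay": 0, "az": 0}
    - {"tx": 0, "ty": -0.036, "tz": 0, "ax": 0, "ay": 0, "az": -0.002}
    - {"tx": 0, "ty": -0.072, "tz": 0, "ax": 0, "ay": 0, "az": -0.004}
    - {"tx": 0, "ty": -0.117, "tz": 0, "ax": 0, "ay": 0, "az": -0.006}
    - {"tx": -0.002, "ty": -0.163, "tz": 0, "ax": 0, "ay": 0, "az": -0.009}

```text
t: 30.9
tool_pos: [0.5249, 0.1807, 0.1137]
eef_rot: [0.001, 1.0, -0.0, -0.001]
contact_force: [0.3, -0.5, -1.6]
opening: 0.0195
gripper_force: 30.0
```

Call:
play_rows:
  moves:
    - {"tx": 0, "ty": -0.046, "tz": 0, "ax": 0, "ay": 0, "az": -0.002}
    - {"tx": 0, "ty": -0.092, "tz": 0, "ax": 0, "ay": 0, "az": -0.004}
    - {"tx": 0, "ty": -0.138, "tz": 0, "ax": 0, "ay": 0, "az": -0.006}
    - {"tx": 0, "ty": -0.184, "tz": 0, "ax": 0, "ay": 0, "az": -0.008}
    - {"tx": -0.002, "ty": -0.23, "tz": 0, "ax": 0, "ay": 0, "az": -0.012}

```text
t: 31.4
tool_pos: [0.5237, 0.0656, 0.1138]
eef_rot: [0.011, 1.0, -0.0, -0.001]
contact_force: [0.6, 0.3, -2.7]
opening: 0.0195
gripper_force: 30.0
```

Call:
play_rows:
  moves:
    - {"tx": 0, "ty": -0.046, "tz": 0, "ax": 0, "ay": 0, "az": -0.002}
    - {"tx": 0, "ty": -0.092, "tz": 0, "ax": 0, "ay": 0, "az": -0.004}
    - {"tx": 0, "ty": -0.138, "tz": 0, "ax": 0, "ay": 0, "az": -0.006}
    - {"tx": 0, "ty": -0.184, "tz": 0, "ax": 0, "ay": 0, "az": -0.008}
    - {"tx": -0.002, "ty": -0.23, "tz": 0, "ax": 0, "ay": 0, "az": -0.012}

```text
t: 31.9
tool_pos: [0.5225, -0.0492, 0.1138]
eef_rot: [0.02, 1.0, 0.0, -0.001]
contact_force: [0.8, 0.3, -1.8]
opening: 0.019
gripper_force: 30.0
```

Call:
play_rows:
  moves:
    - {"tx": 0, "ty": -0.04, "tz": 0, "ax": 0, "ay": 0, "az": 0}
    - {"tx": 0, "ty": -0.08, "tz": 0, "ax": 0, "ay": 0, "az": 0}
    - {"tx": 0, "ty": -0.115, "tz": 0, "ax": 0, "ay": 0, "az": 0}
    - {"tx": 0, "ty": -0.14, "tz": 0, "ax": 0, "ay": 0, "az": 0}
    - {"tx": 0, "ty": -0.16, "tz": 0, "ax": 0, "ay": 0, "az": 0}

```text
t: 32.4
tool_pos: [0.5229, -0.1286, 0.1142]
eef_rot: [0.02, 1.0, 0.0, -0.001]
contact_force: [0.7, -0.9, -3.2]
opening: 0.0196
gripper_force: 30.0
```

Call:
play_rows:
  moves:
    - {"tx": 0, "ty": 0, "tz": -0.015, "ax": 0, "ay": 0, "az": 0}
    - {"tx": 0, "ty": 0, "tz": -0.035, "ax": 0, "ay": 0, "az": 0}
    - {"tx": 0, "ty": 0, "tz": -0.05, "ax": 0, "ay": 0, "az": 0}
    - {"tx": 0, "ty": 0, "tz": -0.056, "ax": 0, "ay": 0, "az": 0}
    - {"tx": 0, "ty": 0, "tz": -0.056, "ax": 0, "ay": 0, "az": 0}

```text
t: 32.9
tool_pos: [0.5232, -0.1268, 0.0858]
eef_rot: [0.019, 1.0, 0.0, -0.001]
contact_force: [1.0, -0.6, -1.6]
opening: 0.0196
gripper_force: 30.0
```

```bash
python3 -c "
from h import *
lifter();trays()"
```

```text
tcp [ 0.5232 -0.1268  0.0858] tooly 87.79 tilt(deg) [-0.1   0.05] t 32.9
top 0.75 (array([ 779.6, -166.9]), array([65.4, 57.2]), -33.58) z 0.1138
top 0.64 (array([571.5, 361.2]), array([80.7, 78.2]), 6.76) z 0.0135
top 0.56 (array([ 494. , -348.5]), array([25.5, 25.5]), -0.04) z 0.105
top 0.54 (array([ 645.6, -132.1]), array([74.2, 15.5]), -3.33) z 0.0599
side 0.87 (array([ 610.6, -222.9]), array([77.6, 79. ]), -1.54) z 0.0437
side 0.69 (array([ 613.5, -129.1]), array([82.2, 80.8]), -3.58) z 0.0589
side 0.65 (array([571.6, 363.3]), array([80.5, 80.5]), 7.17) z 0.0132
```

Aligned between the guards and the first tray. Lowering and withdrawing.

Call:
play_rows:
  moves:
    - {"tx": 0, "ty": 0, "tz": -0.01, "ax": 0, "ay": 0, "az": 0}
    - {"tx": 0, "ty": 0, "tz": -0.02, "ax": 0, "ay": 0, "az": 0}
    - {"tx": 0, "ty": 0, "tz": -0.028, "ax": 0, "ay": 0, "az": 0}
    - {"tx": 0, "ty": 0, "tz": -0.034, "ax": 0, "ay": 0, "az": 0}
    - {"tx": 0, "ty": 0, "tz": -0.038, "ax": 0, "ay": 0, "az": 0}

```text
t: 33.8
tool_pos: [0.5237, -0.1276, 0.0675]
eef_rot: [0.02, 1.0, 0.0, -0.0]
contact_force: [0.7, -0.7, -1.6]
opening: 0.0194
gripper_force: 30.0
```

Call:
play_rows:
  moves:
    - {"tx": 0, "ty": 0, "tz": 0, "ax": 0, "ay": 0, "az": 0}
    - {"tx": 0, "ty": 0, "tz": 0, "ax": 0, "ay": 0, "az": 0}

```text
t: 34.0
tool_pos: [0.5239, -0.1277, 0.068]
eef_rot: [0.02, 1.0, -0.0, 0.0]
contact_force: [-0.6, -0.5, -2.2]
opening: 0.0193
gripper_force: 30.0
```

Call:
play_rows:
  moves:
    - {"tx": -0.015, "ty": 0.001, "tz": 0, "ax": 0, "ay": 0, "az": 0}
    - {"tx": -0.04, "ty": 0.0015, "tz": 0, "ax": 0, "ay": 0, "az": 0}
    - {"tx": -0.07, "ty": 0.003, "tz": 0, "ax": 0, "ay": 0, "az": 0}
    - {"tx": -0.1, "ty": 0.004, "tz": 0, "ax": 0, "ay": 0, "az": 0}
    - {"tx": -0.13, "ty": 0.005, "tz": 0, "ax": 0, "ay": 0, "az": 0}

```text
t: 34.5
tool_pos: [0.4578, -0.125, 0.0679]
eef_rot: [0.02, 1.0, -0.0, 0.0]
contact_force: [-0.3, -0.3, -1.1]
opening: 0.0198
gripper_force: 30.0
```

Call:
play_rows:
  moves:
    - {"tx": -0.03, "ty": 0.001, "tz": 0, "ax": 0, "ay": 0, "az": 0}
    - {"tx": -0.06, "ty": 0.0025, "tz": 0, "ax": 0, "ay": 0, "az": 0}
    - {"tx": -0.09, "ty": 0.0035, "tz": 0, "ax": 0, "ay": 0, "az": 0}
    - {"tx": -0.11, "ty": 0.004, "tz": 0, "ax": 0, "ay": 0, "az": 0}
    - {"tx": -0.11, "ty": 0.004, "tz": 0, "ax": 0, "ay": 0, "az": 0}

```text
t: 35.0
tool_pos: [0.4028, -0.1229, 0.0678]
eef_rot: [0.02, 1.0, -0.0, 0.0]
contact_force: [0.5, 0.2, -1.1]
opening: 0.0196
gripper_force: 30.0
```

Call:
play_rows:
  moves:
    - {"tx": 0, "ty": 0, "tz": 0.04, "ax": 0, "ay": 0, "az": 0}
    - {"tx": 0, "ty": 0, "tz": 0.1, "ax": 0, "ay": 0, "az": 0}
    - {"tx": 0, "ty": 0, "tz": 0.12, "ax": 0, "ay": 0, "az": 0}
    - {"tx": 0, "ty": 0, "tz": 0.12, "ax": 0, "ay": 0, "az": 0}
    - {"tx": 0, "ty": 0, "tz": 0.12, "ax": 0, "ay": 0, "az": 0}

```text
t: 35.5
tool_pos: [0.4035, -0.1229, 0.1269]
eef_rot: [0.02, 1.0, 0.0, -0.0]
contact_force: [0.3, -0.4, -2.5]
opening: 0.0193
gripper_force: 30.0
```

```bash
python3 -c "
from h import *
lifter();trays()
f=robot.grab_frame('side');cv2.imwrite('pics/s3.png',f['pixels'][:,:,::-1])"
```

```text
tcp [ 0.4035 -0.1229  0.1269] tooly 87.75 tilt(deg) [-0.05  0.03] t 35.5
top 0.66 211 (array([ 513.1, -129.2]), array([43.7, 38.1]), -4.97) z rel TCP at x=50,90,130: [-0.0297 -0.0303 -0.0309] x hi 0.1289 y [-0.0225  0.0188]
side 0.88 317 (array([ 495.4, -124.1]), array([47.8, 73.5]), -2.32) z rel TCP at x=50,90,130: [-0.032  -0.0323 -0.0326] x hi 0.1272 y [-0.0195  0.0239]
top 0.95 (array([ 610.4, -223.1]), array([77. , 82.7]), -2.25) z 0.0436
top 0.8 (array([ 612.6, -131.4]), array([76.2, 80.3]), -2.68) z 0.044
top 0.62 (array([571.6, 361.8]), array([80.4, 77.8]), 6.8) z 0.0133
top 0.56 (array([734.5, 227.3]), array([ 10.2, 122. ]), 0.96) z 0.0046
side 0.97 (array([ 610.8, -214.6]), array([96.1, 81. ]), -2.15) z 0.0431
side 0.88 (array([ 613. , -129.8]), array([84.1, 80.8]), -1.89) z 0.0427
side 0.62 (array([571.5, 363.8]), array([80. , 79.3]), 7.51) z 0.0132
```

View pics/s3.png

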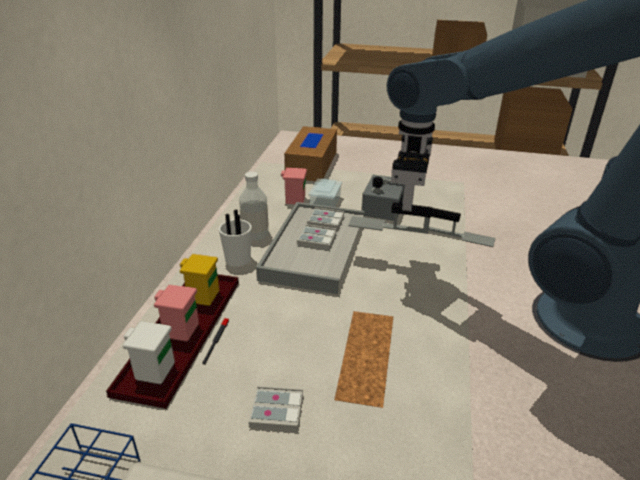

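Side view: two trays lie flat on the warmer at (326,218) and (318,236), and the third is at (276,408). Fetching the third, which is yawed 7.3°.

Call:
play_rows:
  moves:
    - {"tx": 0, "ty": 0.04, "tz": 0, "ax": 0, "ay": 0, "az": 0.007}
    - {"tx": 0, "ty": 0.11, "tz": 0, "ax": 0, "ay": 0, "az": 0.014}
    - {"tx": 0, "ty": 0.18, "tz": 0, "ax": 0, "ay": 0, "az": 0.021}
    - {"tx": 0, "ty": 0.25, "tz": 0, "ax": 0, "ay": 0, "az": 0.028}
    - {"tx": 0, "ty": 0.32, "tz": 0, "ax": 0, "ay": 0, "az": 0.035}

```text
t: 36.45
tool_pos: [0.4036, 0.0382, 0.128]
eef_rot: [-0.008, 1.0, -0.0, 0.0]
contact_force: [1.4, -0.0, -1.4]
opening: 0.0194
gripper_force: 30.0
```

Call:
play_rows:
  moves:
    - {"tx": 0, "ty": 0.07, "tz": 0, "ax": 0, "ay": 0, "az": 0.007}
    - {"tx": 0, "ty": 0.14, "tz": 0, "ax": 0, "ay": 0, "az": 0.014}
    - {"tx": -0.006, "ty": 0.21, "tz": 0, "ax": 0, "ay": 0, "az": 0.021}
    - {"tx": -0.014, "ty": 0.28, "tz": 0, "ax": 0, "ay": 0, "az": 0.028}
    - {"tx": -0.024, "ty": 0.34, "tz": 0, "ax": 0, "ay": 0, "az": 0.035}

```text
t: 36.95
tool_pos: [0.3915, 0.2086, 0.1279]
eef_rot: [-0.036, 0.999, 0.0, 0.0]
contact_force: [0.4, -0.9, -1.3]
opening: 0.0193
gripper_force: 30.0
```

Call:
play_rows:
  moves:
    - {"tx": -0.01, "ty": 0.06, "tz": 0, "ax": 0, "ay": 0, "az": 0.009}
    - {"tx": -0.02, "ty": 0.12, "tz": 0, "ax": 0, "ay": 0, "az": 0.018}
    - {"tx": -0.029, "ty": 0.18, "tz": 0, "ax": 0, "ay": 0, "az": 0.027}
    - {"tx": -0.036, "ty": 0.23, "tz": 0, "ax": 0, "ay": 0, "az": 0.036}
    - {"tx": -0.036, "ty": 0.26, "tz": 0, "ax": 0, "ay": 0, "az": 0.036}

```text
t: 37.45
tool_pos: [0.3732, 0.3384, 0.1277]
eef_rot: [-0.064, 0.998, 0.0, -0.0]
contact_force: [-0.2, -0.2, -1.4]
opening: 0.0195
gripper_force: 30.0
```

Call:
play_rows:
  moves:
    - {"tx": 0, "ty": 0, "tz": -0.05, "ax": 0, "ay": 0, "az": 0}
    - {"tx": 0, "ty": 0, "tz": -0.1, "ax": 0, "ay": 0, "az": 0}
    - {"tx": 0, "ty": 0, "tz": -0.14, "ax": 0, "ay": 0, "az": 0}
    - {"tx": 0, "ty": 0, "tz": -0.16, "ax": 0, "ay": 0, "az": 0}
    - {"tx": 0, "ty": 0, "tz": -0.16, "ax": 0, "ay": 0, "az": 0}

```text
t: 37.95
tool_pos: [0.3729, 0.336, 0.0465]
eef_rot: [-0.063, 0.998, -0.001, -0.001]
contact_force: [-1.2, -0.3, -2.0]
opening: 0.0196
gripper_force: 30.0
```

```bash
python3 -c "
from h import *
lifter();trays()"
```

```text
tcp [0.3729 0.336  0.0465] tooly 97.25 tilt(deg) [-0.16 -0.09] t 37.95
top 0.55 416 (array([464.2, 344.4]), array([72.6, 42.8]), 7.69) z rel TCP at x=50,90,130: [-0.031  -0.0314 -0.0318] x hi 0.1268 y [-0.0233  0.017 ]
side 0.56 1042 (array([467.1, 340.3]), array([78.1, 63. ]), 6.09) z rel TCP at x=50,90,130: [-0.0288 -0.0294 -0.0299] x hi 0.1301 y [-0.0216  0.0225]
top 0.83 (array([ 609.5, -222.5]), array([76.2, 80.1]), -1.94) z 0.0442
top 0.71 (array([571.6, 361.7]), array([81.2, 77.7]), 7.84) z 0.0137
top 0.58 (array([ 612.6, -131.1]), array([75.9, 80.4]), -2.57) z 0.0443
side 0.9 (array([571.6, 364. ]), array([80.5, 79.6]), 7.42) z 0.0133
side 0.74 (array([ 610.1, -222.9]), array([105.2,  81. ]), -2.81) z 0.0431
side 0.63 (array([ 613.3, -133.3]), array([92.8, 81.1]), -3.29) z 0.0429
```

Call:
play_rows:
  moves:
    - {"tx": 0, "ty": 0, "tz": -0.01, "ax": 0, "ay": 0, "az": 0}
    - {"tx": 0, "ty": 0.001, "tz": -0.018, "ax": 0, "ay": 0, "az": 0}
    - {"tx": 0, "ty": 0.001, "tz": -0.021, "ax": 0, "ay": 0, "az": 0}
    - {"tx": 0, "ty": 0.001, "tz": -0.021, "ax": 0, "ay": 0, "az": 0}

```text
t: 38.75
tool_pos: [0.3733, 0.3372, 0.0368]
eef_rot: [-0.064, 0.998, -0.0, -0.001]
contact_force: [-0.4, -0.2, -0.4]
opening: 0.0194
gripper_force: 30.0
```

Call:
play_rows:
  moves:
    - {"tx": 0.015, "ty": 0.002, "tz": 0, "ax": 0, "ay": 0, "az": 0}
    - {"tx": 0.035, "ty": 0.0045, "tz": 0, "ax": 0, "ay": 0, "az": 0}
    - {"tx": 0.055, "ty": 0.007, "tz": 0, "ax": 0, "ay": 0, "az": 0}
    - {"tx": 0.075, "ty": 0.0095, "tz": 0, "ax": 0, "ay": 0, "az": 0}
    - {"tx": 0.09, "ty": 0.0115, "tz": 0, "ax": 0, "ay": 0, "az": 0}

```text
t: 39.25
tool_pos: [0.4202, 0.3433, 0.0375]
eef_rot: [-0.063, 0.998, 0.0, 0.0]
contact_force: [-0.4, -0.0, -1.3]
opening: 0.0192
gripper_force: 30.0
```

Call:
play_rows:
  moves:
    - {"tx": 0.015, "ty": 0.002, "tz": 0, "ax": 0, "ay": 0, "az": 0}
    - {"tx": 0.035, "ty": 0.0045, "tz": 0, "ax": 0, "ay": 0, "az": 0}
    - {"tx": 0.055, "ty": 0.007, "tz": 0, "ax": 0, "ay": 0, "az": 0}
    - {"tx": 0.075, "ty": 0.0095, "tz": 0, "ax": 0, "ay": 0, "az": 0}
    - {"tx": 0.09, "ty": 0.0115, "tz": 0, "ax": 0, "ay": 0, "az": 0}

```text
t: 39.75
tool_pos: [0.4648, 0.349, 0.0374]
eef_rot: [-0.063, 0.998, 0.0, 0.0]
contact_force: [-0.6, -0.2, -1.7]
opening: 0.0195
gripper_force: 30.0
```

Call:
play_rows:
  moves:
    - {"tx": 0.015, "ty": 0.002, "tz": 0, "ax": 0, "ay": 0, "az": 0}
    - {"tx": 0.03, "ty": 0.004, "tz": 0, "ax": 0, "ay": 0, "az": 0}
    - {"tx": 0.039, "ty": 0.005, "tz": 0, "ax": 0, "ay": 0, "az": 0}
    - {"tx": 0.039, "ty": 0.005, "tz": 0, "ax": 0, "ay": 0, "az": 0}

```text
t: 40.15
tool_pos: [0.4838, 0.3514, 0.0374]
eef_rot: [-0.063, 0.998, 0.0, 0.0]
contact_force: [-0.1, -0.5, -1.4]
opening: 0.0193
gripper_force: 30.0
```

Call:
play_rows:
  moves:
    - {"tx": 0, "ty": 0, "tz": 0.005, "ax": 0, "ay": 0, "az": 0}
    - {"tx": 0, "ty": 0, "tz": 0.01, "ax": 0, "ay": 0, "az": 0}
    - {"tx": 0, "ty": 0, "tz": 0.02, "ax": 0, "ay": 0, "az": 0}
    - {"tx": 0, "ty": 0, "tz": 0.03, "ax": 0, "ay": 0, "az": 0}
    - {"tx": 0, "ty": 0, "tz": 0.04, "ax": 0, "ay": 0, "az": 0}

```text
t: 40.65
tool_pos: [0.4832, 0.3514, 0.058]
eef_rot: [-0.064, 0.998, 0.0, 0.0]
contact_force: [-0.4, 0.7, -2.1]
opening: 0.0195
gripper_force: 30.0
```

```bash
python3 -c "
from h import *
lifter();trays()"
```

```text
tcp [0.4832 0.3514 0.058 ] tooly 97.29 tilt(deg) [0.01 0.  ] t 40.65
side 0.48 1943 (array([578.5, 364.4]), array([82.2, 78.5]), 7.35) z rel TCP at x=50,90,130: [-0.0278 -0.0285 -0.0292] x hi 0.1293 y [-0.0355  0.0394]
top 0.73 (array([575.7, 360.9]), array([73. , 75.7]), 9.21) z 0.0293
top 0.71 (array([ 609.4, -222.7]), array([76.5, 80.9]), -1.98) z 0.0443
top 0.64 (array([ 612.6, -131.1]), array([75.8, 79.9]), -2.02) z 0.0444
side 0.88 (array([571.5, 364. ]), array([80.7, 79.8]), 7.04) z 0.0287
```

Call:
play_rows:
  moves:
    - {"tx": 0, "ty": 0, "tz": 0.015, "ax": 0, "ay": 0, "az": 0}
    - {"tx": 0, "ty": 0, "tz": 0.04, "ax": 0, "ay": 0, "az": 0}
    - {"tx": 0, "ty": 0, "tz": 0.07, "ax": 0, "ay": 0, "az": 0}
    - {"tx": 0, "ty": 0, "tz": 0.1, "ax": 0, "ay": 0, "az": 0}
    - {"tx": 0, "ty": 0, "tz": 0.116, "ax": 0, "ay": 0, "az": 0}

```text
t: 41.55
tool_pos: [0.4846, 0.352, 0.1184]
eef_rot: [-0.064, 0.998, 0.001, 0.002]
contact_force: [-0.0, 0.9, -2.1]
opening: 0.0192
gripper_force: 30.0
```

Call:
play_rows:
  moves:
    - {"tx": 0.001, "ty": -0.012, "tz": 0, "ax": 0, "ay": 0, "az": -0.001}
    - {"tx": 0.003, "ty": -0.036, "tz": 0, "ax": 0, "ay": 0, "az": -0.004}
    - {"tx": 0.007, "ty": -0.072, "tz": 0, "ax": 0, "ay": 0, "az": -0.009}
    - {"tx": 0.012, "ty": -0.117, "tz": 0, "ax": 0, "ay": 0, "az": -0.015}
    - {"tx": 0.018, "ty": -0.163, "tz": 0, "ax": 0, "ay": 0, "az": -0.021}

```text
t: 42.05
tool_pos: [0.4914, 0.2681, 0.1141]
eef_rot: [-0.047, 0.999, -0.0, -0.001]
contact_force: [-0.1, 0.0, -2.0]
opening: 0.0199
gripper_force: 30.0
```

Call:
play_rows:
  moves:
    - {"tx": 0.005, "ty": -0.046, "tz": 0, "ax": 0, "ay": 0, "az": -0.006}
    - {"tx": 0.01, "ty": -0.092, "tz": 0, "ax": 0, "ay": 0, "az": -0.012}
    - {"tx": 0.015, "ty": -0.138, "tz": 0, "ax": 0, "ay": 0, "az": -0.018}
    - {"tx": 0.02, "ty": -0.184, "tz": 0, "ax": 0, "ay": 0, "az": -0.025}
    - {"tx": 0.026, "ty": -0.23, "tz": 0, "ax": 0, "ay": 0, "az": -0.032}

```text
t: 42.55
tool_pos: [0.5042, 0.153, 0.1142]
eef_rot: [-0.021, 1.0, -0.0, -0.001]
contact_force: [-0.1, -0.0, -1.9]
opening: 0.0193
gripper_force: 30.0
```

Call:
play_rows:
  moves:
    - {"tx": 0.005, "ty": -0.046, "tz": 0, "ax": 0, "ay": 0, "az": -0.006}
    - {"tx": 0.01, "ty": -0.092, "tz": 0, "ax": 0, "ay": 0, "az": -0.012}
    - {"tx": 0.015, "ty": -0.138, "tz": 0, "ax": 0, "ay": 0, "az": -0.018}
    - {"tx": 0.02, "ty": -0.184, "tz": 0, "ax": 0, "ay": 0, "az": -0.025}
    - {"tx": 0.026, "ty": -0.23, "tz": 0, "ax": 0, "ay": 0, "az": -0.032}

```text
t: 43.05
tool_pos: [0.517, 0.0382, 0.1143]
eef_rot: [0.004, 1.0, -0.0, -0.001]
contact_force: [0.6, 0.4, -2.3]
opening: 0.0193
gripper_force: 30.0
```

Call:
play_rows:
  moves:
    - {"tx": 0.005, "ty": -0.04, "tz": 0, "ax": 0, "ay": 0, "az": -0.006}
    - {"tx": 0.01, "ty": -0.08, "tz": 0, "ax": 0, "ay": 0, "az": -0.012}
    - {"tx": 0.014, "ty": -0.115, "tz": 0, "ax": 0, "ay": 0, "az": -0.017}
    - {"tx": 0.018, "ty": -0.138, "tz": 0, "ax": 0, "ay": 0, "az": -0.021}
    - {"tx": 0.018, "ty": -0.149, "tz": 0, "ax": 0, "ay": 0, "az": -0.021}

```text
t: 43.55
tool_pos: [0.5267, -0.0358, 0.1147]
eef_rot: [0.02, 1.0, 0.0, -0.001]
contact_force: [-0.1, -0.1, -2.5]
opening: 0.0194
gripper_force: 30.0
```

Call:
play_rows:
  moves:
    - {"tx": 0, "ty": 0, "tz": -0.015, "ax": 0, "ay": 0, "az": 0}
    - {"tx": 0, "ty": 0, "tz": -0.035, "ax": 0, "ay": 0, "az": 0}
    - {"tx": 0, "ty": 0, "tz": -0.05, "ax": 0, "ay": 0, "az": 0}
    - {"tx": 0, "ty": 0, "tz": -0.056, "ax": 0, "ay": 0, "az": 0}
    - {"tx": 0, "ty": 0, "tz": -0.056, "ax": 0, "ay": 0, "az": 0}

```text
t: 44.05
tool_pos: [0.5266, -0.034, 0.0863]
eef_rot: [0.019, 1.0, 0.0, -0.001]
contact_force: [-0.3, -0.5, -2.3]
opening: 0.0192
gripper_force: 30.0
```

```bash
python3 -c "
from h import *
lifter();trays()"
```

```text
tcp [ 0.5266 -0.034   0.0863] tooly 87.78 tilt(deg) [-0.1   0.03] t 44.05
top 0.88 (array([ 609.5, -222.7]), array([76.9, 80.6]), -2.88) z 0.0442
top 0.75 (array([ 612.1, -132.6]), array([75. , 80.2]), -1.51) z 0.0443
top 0.52 (array([646.7, -40.2]), array([75.2, 24.8]), -8.29) z 0.06
side 0.98 (array([617.5, -35.6]), array([82.3, 81.4]), -2.64) z 0.0595
side 0.94 (array([ 610.7, -212.1]), array([102.3,  79.5]), -0.7) z 0.043
side 0.7 (array([ 611.5, -137.1]), array([78.8, 91.9]), -13.11) z 0.0435
```

Call:
play_rows:
  moves:
    - {"tx": 0, "ty": 0, "tz": -0.01, "ax": 0, "ay": 0, "az": 0}
    - {"tx": 0, "ty": 0, "tz": -0.02, "ax": 0, "ay": 0, "az": 0}
    - {"tx": 0, "ty": 0, "tz": -0.028, "ax": 0, "ay": 0, "az": 0}
    - {"tx": 0, "ty": 0, "tz": -0.034, "ax": 0, "ay": 0, "az": 0}
    - {"tx": 0, "ty": 0, "tz": -0.039, "ax": 0, "ay": 0, "az": 0}

```text
t: 44.95
tool_pos: [0.5273, -0.0346, 0.0675]
eef_rot: [0.02, 1.0, 0.0, -0.0]
contact_force: [-0.0, 0.5, -1.9]
opening: 0.0197
gripper_force: 30.0
```

Call:
play_rows:
  moves:
    - {"tx": 0, "ty": 0, "tz": 0, "ax": 0, "ay": 0, "az": 0}
    - {"tx": 0, "ty": 0, "tz": 0, "ax": 0, "ay": 0, "az": 0}

```text
t: 45.15
tool_pos: [0.5275, -0.0347, 0.068]
eef_rot: [0.02, 1.0, -0.0, 0.0]
contact_force: [-0.1, 0.4, -1.1]
opening: 0.0194
gripper_force: 30.0
```

Call:
play_rows:
  moves:
    - {"tx": -0.015, "ty": 0.001, "tz": 0, "ax": 0, "ay": 0, "az": 0}
    - {"tx": -0.04, "ty": 0.0015, "tz": 0, "ax": 0, "ay": 0, "az": 0}
    - {"tx": -0.07, "ty": 0.003, "tz": 0, "ax": 0, "ay": 0, "az": 0}
    - {"tx": -0.1, "ty": 0.004, "tz": 0, "ax": 0, "ay": 0, "az": 0}
    - {"tx": -0.13, "ty": 0.005, "tz": 0, "ax": 0, "ay": 0, "az": 0}

```text
t: 45.65
tool_pos: [0.4613, -0.032, 0.068]
eef_rot: [0.02, 1.0, -0.0, 0.0]
contact_force: [-0.1, 0.8, -1.7]
opening: 0.0197
gripper_force: 30.0
```

Call:
play_rows:
  moves:
    - {"tx": -0.03, "ty": 0.001, "tz": 0, "ax": 0, "ay": 0, "az": 0}
    - {"tx": -0.06, "ty": 0.0025, "tz": 0, "ax": 0, "ay": 0, "az": 0}
    - {"tx": -0.09, "ty": 0.0035, "tz": 0, "ax": 0, "ay": 0, "az": 0}
    - {"tx": -0.11, "ty": 0.004, "tz": 0, "ax": 0, "ay": 0, "az": 0}
    - {"tx": -0.11, "ty": 0.004, "tz": 0, "ax": 0, "ay": 0, "az": 0}

```text
t: 46.15
tool_pos: [0.4062, -0.0299, 0.0677]
eef_rot: [0.02, 1.0, -0.0, 0.0]
contact_force: [-0.0, -0.2, -1.2]
opening: 0.0195
gripper_force: 30.0
```

Call:
play_rows:
  moves:
    - {"tx": 0, "ty": 0, "tz": 0.04, "ax": 0, "ay": 0, "az": 0}
    - {"tx": 0, "ty": 0, "tz": 0.1, "ax": 0, "ay": 0, "az": 0}
    - {"tx": 0, "ty": 0, "tz": 0.12, "ax": 0, "ay": 0, "az": 0}
    - {"tx": 0, "ty": 0, "tz": 0.12, "ax": 0, "ay": 0, "az": 0}
    - {"tx": 0, "ty": 0, "tz": 0.12, "ax": 0, "ay": 0, "az": 0}

```text
t: 46.65
tool_pos: [0.4069, -0.03, 0.127]
eef_rot: [0.02, 1.0, 0.0, -0.0]
contact_force: [-0.2, 0.3, -2.3]
opening: 0.0193
gripper_force: 30.0
```

```bash
python3 -c "
from h import *
lifter();trays()"
```

```text
tcp [ 0.4069 -0.03    0.127 ] tooly 87.74 tilt(deg) [-0.06  0.02] t 46.65
top 0.86 350 (array([506.6, -37. ]), array([57. , 43.2]), 0.66) z rel TCP at x=50,90,130: [-0.0304 -0.0307 -0.0311] x hi 0.1282 y [-0.0225  0.0189]
side 0.85 355 (array([498.7, -32.3]), array([45.5, 73.6]), -2.46) z rel TCP at x=50,90,130: [-0.0319 -0.0322 -0.0324] x hi 0.1273 y [-0.0189  0.0223]
top 0.93 (array([ 612.4, -131.1]), array([75.6, 80.8]), -3.38) z 0.0442
top 0.76 (array([616.1, -38.8]), array([75.8, 81.2]), -2.27) z 0.0437
side 0.88 (array([615.9, -42.3]), array([93.7, 80.9]), -2.34) z 0.043
side 0.64 (array([ 612.4, -129.6]), array([85.4, 78.8]), -1.93) z 0.0433
side 0.58 (array([ 609.9, -216.2]), array([94.9, 81. ]), -1.18) z 0.0432
```

All three trays are flat on the plate. Returning the lifter to its original pose.

Call:
play_rows:
  moves:
    - {"tx": 0.004, "ty": 0.035, "tz": 0, "ax": 0, "ay": 0, "az": -0.06}
    - {"tx": 0.009, "ty": 0.07, "tz": 0, "ax": 0, "ay": 0, "az": -0.12}
    - {"tx": 0.014, "ty": 0.105, "tz": 0, "ax": 0, "ay": 0, "az": -0.18}
    - {"tx": 0.018, "ty": 0.14, "tz": 0, "ax": 0, "ay": 0, "az": -0.24}
    - {"tx": 0.023, "ty": 0.175, "tz": 0, "ax": 0, "ay": 0, "az": -0.307}

```text
t: 47.55
tool_pos: [0.4187, 0.0581, 0.1278]
eef_rot: [0.26, 0.966, 0.0, -0.0]
contact_force: [0.4, 0.3, -1.3]
opening: 0.0193
gripper_force: 30.0
```

Call:
play_rows:
  moves:
    - {"tx": 0.004, "ty": 0.035, "tz": 0, "ax": 0, "ay": 0, "az": -0.06}
    - {"tx": 0.009, "ty": 0.07, "tz": 0, "ax": 0, "ay": 0, "az": -0.12}
    - {"tx": 0.014, "ty": 0.105, "tz": 0, "ax": 0, "ay": 0, "az": -0.18}
    - {"tx": 0.018, "ty": 0.14, "tz": 0, "ax": 0, "ay": 0, "az": -0.24}
    - {"tx": 0.023, "ty": 0.175, "tz": 0, "ax": 0, "ay": 0, "az": -0.307}

```text
t: 48.05
tool_pos: [0.4302, 0.1457, 0.1277]
eef_rot: [0.483, 0.876, -0.0, -0.0]
contact_force: [0.3, 0.1, -1.6]
opening: 0.0194
gripper_force: 30.0
```

Call:
play_rows:
  moves:
    - {"tx": 0.004, "ty": 0.035, "tz": 0, "ax": 0, "ay": 0, "az": -0.06}
    - {"tx": 0.009, "ty": 0.07, "tz": 0, "ax": 0, "ay": 0, "az": -0.12}
    - {"tx": 0.014, "ty": 0.105, "tz": 0, "ax": 0, "ay": 0, "az": -0.18}
    - {"tx": 0.018, "ty": 0.14, "tz": 0, "ax": 0, "ay": 0, "az": -0.24}
    - {"tx": 0.023, "ty": 0.176, "tz": 0, "ax": 0, "ay": 0, "az": -0.307}

```text
t: 48.55
tool_pos: [0.4418, 0.2336, 0.1277]
eef_rot: [0.678, 0.735, -0.0, -0.0]
contact_force: [0.5, -0.7, -1.6]
opening: 0.0197
gripper_force: 30.0
```

Call:
play_rows:
  moves:
    - {"tx": 0, "ty": 0, "tz": -0.05, "ax": 0, "ay": 0, "az": 0}
    - {"tx": 0, "ty": 0, "tz": -0.1, "ax": 0, "ay": 0, "az": 0}
    - {"tx": 0, "ty": 0, "tz": -0.14, "ax": 0, "ay": 0, "az": 0}
    - {"tx": 0, "ty": 0, "tz": -0.16, "ax": 0, "ay": 0, "az": 0}
    - {"tx": 0, "ty": 0, "tz": -0.16, "ax": 0, "ay": 0, "az": 0}

```text
t: 49.05
tool_pos: [0.4406, 0.2326, 0.0464]
eef_rot: [0.677, 0.736, -0.001, -0.001]
contact_force: [-0.6, 0.2, -0.6]
opening: 0.0196
gripper_force: 30.0
```

```bash
python3 -c "
from h import *
lifter()"
```

```text
tcp [0.4406 0.2326 0.0464] tooly 4.85 tilt(deg) [-0.18 -0.04] t 49.05
top 0.65 470 (array([447.2, 140.5]), array([47.1, 75.3]), 2.23) z rel TCP at x=50,90,130: [-0.0317 -0.031  -0.0303] x hi 0.1296 y [-0.0226  0.02  ]
side 0.85 99 (array([452.9, 118.5]), array([21.8, 32.8]), 6.68) z rel TCP at x=50,90,130: [-0.0263 -0.0283 -0.0304] x hi 0.1308 y [-0.0085  0.0114]
```

Call:
play_rows:
  moves:
    - {"tx": 0, "ty": 0, "tz": -0.008, "ax": 0, "ay": 0, "az": 0}
    - {"tx": 0, "ty": 0, "tz": -0.016, "ax": 0, "ay": 0, "az": 0}
    - {"tx": 0, "ty": 0, "tz": -0.022, "ax": 0, "ay": 0, "az": 0}
    - {"tx": 0, "ty": 0, "tz": -0.026, "ax": 0, "ay": 0, "az": 0}
    - {"tx": 0, "ty": 0, "tz": -0.028, "ax": 0, "ay": 0, "az": 0}

```text
t: 49.75
tool_pos: [0.4415, 0.2328, 0.0335]
eef_rot: [0.677, 0.736, -0.0, -0.0]
contact_force: [-0.9, 0.9, -0.5]
opening: 0.0197
gripper_force: 30.0
```

Call:
play_rows:
  moves:
    - {"tx": 0, "ty": 0, "tz": 0, "ax": 0, "ay": 0, "az": 0}
    - {"tx": 0, "ty": 0, "tz": 0, "ax": 0, "ay": 0, "az": 0}

```text
t: 49.95
tool_pos: [0.4418, 0.2329, 0.0339]
eef_rot: [0.676, 0.736, 0.0, 0.0]
contact_force: [0.5, 0.3, -1.0]
opening: 0.0192
gripper_force: 30.0
```

Call:
play_rows:
  moves:
    - {"tx": 0, "ty": 0, "tz": -0.0015, "ax": 0, "ay": 0, "az": 0}
    - {"tx": 0, "ty": 0, "tz": -0.0015, "ax": 0, "ay": 0, "az": 0}

```text
t: 50.15
tool_pos: [0.442, 0.233, 0.0334]
eef_rot: [0.677, 0.736, 0.0, 0.0]
contact_force: [-1.0, 0.2, 1.1]
opening: 0.0192
gripper_force: 30.0
```

Call:
play_rows:
  moves:
    - {"tx": 0, "ty": 0, "tz": 0, "ax": 0, "ay": 0, "az": 0}
    - {"tx": 0, "ty": 0, "tz": 0, "ax": 0, "ay": 0, "az": 0}
    - {"tx": 0, "ty": 0, "tz": 0, "ax": 0, "ay": 0, "az": 0}
    - {"tx": 0, "ty": 0, "tz": 0, "ax": 0, "ay": 0, "az": 0}
  gripper: 0.55

```text
t: 50.55
tool_pos: [0.4418, 0.2329, 0.0331]
eef_rot: [0.677, 0.736, 0.0, 0.0]
contact_force: [-0.2, 0.4, 0.5]
opening: 0.0482
gripper_force: 0.0
```

Call:
play_rows:
  moves:
    - {"tx": 0, "ty": 0, "tz": 0.04, "ax": 0, "ay": 0, "az": 0}
    - {"tx": 0, "ty": 0, "tz": 0.1, "ax": 0, "ay": 0, "az": 0}
    - {"tx": 0, "ty": 0, "tz": 0.18, "ax": 0, "ay": 0, "az": 0}
    - {"tx": 0, "ty": 0, "tz": 0.26, "ax": 0, "ay": 0, "az": 0}
    - {"tx": 0, "ty": 0, "tz": 0.34, "ax": 0, "ay": 0, "az": 0}

```text
t: 51.05
tool_pos: [0.4414, 0.2328, 0.2046]
eef_rot: [0.677, 0.736, -0.0, -0.0]
contact_force: [-0.0, 0.4, 0.0]
opening: 0.0514
gripper_force: 0.0
```

Call:
play_rows:
  moves:
    - {"tx": 0, "ty": -0.05, "tz": 0, "ax": 0, "ay": 0, "az": 0}
    - {"tx": 0, "ty": -0.1, "tz": 0, "ax": 0, "ay": 0, "az": 0}
    - {"tx": 0, "ty": -0.1, "tz": 0, "ax": 0, "ay": 0, "az": 0}
    - {"tx": 0, "ty": -0.1, "tz": 0, "ax": 0, "ay": 0, "az": 0}

```text
t: 51.45
tool_pos: [0.4418, 0.1829, 0.203]
eef_rot: [0.677, 0.736, 0.0, -0.0]
contact_force: [-0.6, 0.0, -0.2]
opening: 0.0518
gripper_force: 0.0
```

Run:
```python
from h import *
print(tcp()[:2])
f,W,T=wcloud()
p=W[box(W,(.38,.10,.048),(.50,.32,.08))];print("handle",len(p),rect(p),np.median(p[:,2]))
for d in robot.masks_of("lifter",f)[:2]:
    p=W[d["pixels"]];p=p[np.isfinite(p[:,0])];q=p[(p[:,2]<.02)&(p[:,1]<.18)];print(rect(p),len(q), rect(q) if len(q)>10 else "",np.median(q[:,2]))
f=robot.grab_frame("top");W=cloud(f)
p=W[box(W,(.40,.08,.048),(.50,.32,.08))];print("handle top",rect(p),np.median(p[:,2]))
print("trays");trays()
```

```text
(array([0.44175872, 0.18290506, 0.20304864]), np.float64(4.79254545844453))
handle 2805 (array([441.3, 242.9]), array([20. , 89.5]), 5.28) 0.06173194773538321
(array([444.4, 198. ]), array([ 44.4, 191.4]), 5.46) 3285 (array([449.8, 142.3]), array([44.5, 79.1]), 5.18) 0.0028662925451393706
handle top (array([0., 0.]), array([0., 0.]), 0.0) nan
trays
top 0.59 (array([ 609.9, -222.8]), array([76.6, 81.4]), -1.87) z 0.0442
top 0.58 (array([616. , -39.1]), array([75.5, 81. ]), -2.69) z 0.044
side 0.89 (array([ 613.2, -120.8]), array([99.3, 79.8]), -2.05) z 0.0432
side 0.75 (array([ 610.2, -213.9]), array([98.7, 81.9]), -0.19) z 0.0432
side 0.69 (array([616.6, -36.2]), array([82.8, 80.7]), -1.92) z 0.043
  return _methods._mean(a, axis=axis, dtype=dtype,
  ret = ret.dtype.type(ret / rcount)
```

The lifter lies exactly as at the start. Closing the fingers and moving to view the lever.

Call:
play_rows:
  moves:
    - {"tx": 0.002, "ty": -0.07, "tz": 0, "ax": 0, "ay": 0, "az": -0.01}
    - {"tx": 0.004, "ty": -0.15, "tz": 0, "ax": 0, "ay": 0, "az": -0.02}
    - {"tx": 0.006, "ty": -0.23, "tz": 0, "ax": 0, "ay": 0, "az": -0.03}
    - {"tx": 0.008, "ty": -0.31, "tz": 0, "ax": 0, "ay": 0, "az": -0.04}
    - {"tx": 0.01, "ty": -0.39, "tz": 0, "ax": 0, "ay": 0, "az": -0.053}
  gripper: 0

```text
t: 52.3
tool_pos: [0.4467, -0.0134, 0.2032]
eef_rot: [0.707, 0.708, 0.0, 0.0]
contact_force: [1.1, -0.1, 0.3]
opening: 0.015
gripper_force: 0.0
```

Call:
play_rows:
  moves:
    - {"tx": 0.002, "ty": -0.08, "tz": 0, "ax": 0, "ay": 0, "az": 0}
    - {"tx": 0.004, "ty": -0.16, "tz": 0, "ax": 0, "ay": 0, "az": 0}
    - {"tx": 0.006, "ty": -0.24, "tz": 0, "ax": 0, "ay": 0, "az": 0}
    - {"tx": 0.006, "ty": -0.32, "tz": 0, "ax": 0, "ay": 0, "az": 0}
    - {"tx": 0.006, "ty": -0.39, "tz": 0, "ax": 0, "ay": 0, "az": 0}

```text
t: 52.8
tool_pos: [0.4497, -0.2089, 0.2031]
eef_rot: [0.707, 0.707, 0.0, 0.0]
contact_force: [-0.2, 0.0, -0.0]
opening: 0.0003
gripper_force: 0.0
```

Call:
play_rows:
  moves:
    - {"tx": 0, "ty": -0.08, "tz": 0, "ax": 0, "ay": 0, "az": 0}
    - {"tx": 0, "ty": -0.14, "tz": 0, "ax": 0, "ay": 0, "az": 0}
    - {"tx": 0, "ty": -0.166, "tz": 0, "ax": 0, "ay": 0, "az": 0}
    - {"tx": 0, "ty": -0.166, "tz": 0, "ax": 0, "ay": 0, "az": 0}
    - {"tx": 0, "ty": -0.166, "tz": 0, "ax": 0, "ay": 0, "az": 0}

```text
t: 53.3
tool_pos: [0.4499, -0.289, 0.2029]
eef_rot: [0.706, 0.708, 0.0, -0.0]
contact_force: [0.9, -0.1, 0.1]
opening: 0.0003
gripper_force: 0.0
```

Run:
```python
from h import *
print(tcp()[:2])
f,W,T=wcloud();cv2.imwrite("pics/w2.png",f["pixels"][:,:,::-1])
p=W[box(W,(.40,-.47,.095),(.47,-.37,.12))];print("post",len(p),rect(p) if len(p)>3 else"",np.percentile(p[:,2],[5,50,95]) if len(p) else"")
p=W[box(W,(.40,-.47,.074),(.53,-.37,.095))];print("lever",len(p),rect(p),np.percentile(p[:,2],[5,50,95]))
p=W[box(W,(.48,-.38,.095),(.53,-.31,.12))];print("knob",len(p),rect(p))
```

```text
(array([ 0.44986664, -0.28902621,  0.20288083]), np.float64(0.12350675871936291))
post 0  
lever 30 (array([ 451.1, -399.5]), array([ 0.9, 12. ]), 0.12) [0.07775366 0.08009825 0.08128254]
knob 1037 (array([ 495.8, -346.7]), array([25.4, 27.1]), -2.7)
```

View pics/w2.png

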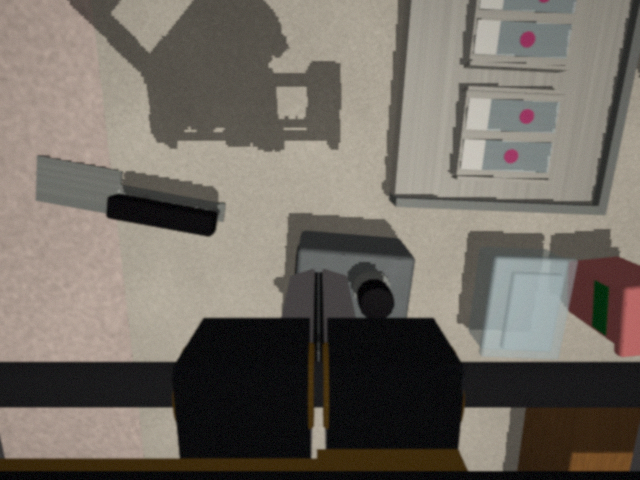

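This frame hides the post behind the fingers (at 318,300). I'll shift to see it.

Call:
play_rows:
  moves:
    - {"tx": 0.01, "ty": -0.06, "tz": 0, "ax": 0, "ay": 0, "az": 0}
    - {"tx": 0.02, "ty": -0.12, "tz": 0, "ax": 0, "ay": 0, "az": 0}
    - {"tx": 0.02, "ty": -0.174, "tz": 0, "ax": 0, "ay": 0, "az": 0}
    - {"tx": 0.02, "ty": -0.174, "tz": 0, "ax": 0, "ay": 0, "az": 0}
    - {"tx": 0.02, "ty": -0.174, "tz": 0, "ax": 0, "ay": 0, "az": 0}

```text
t: 53.85
tool_pos: [0.46, -0.3758, 0.2029]
eef_rot: [0.706, 0.708, 0.0, -0.0]
contact_force: [0.1, 0.1, -0.1]
opening: 0.0003
gripper_force: 0.0
```

Run:
```python
from h import *
print(tcp()[:2])
f,W,T=wcloud()
p=W[box(W,(.40,-.47,.095),(.47,-.37,.12))];print("post",len(p),rect(p) if len(p)>3 else"",np.percentile(p[:,2],[5,50,95]) if len(p) else"")
p=W[box(W,(.42,-.43,.074),(.51,-.375,.092))];print("lever",len(p),rect(p),np.percentile(p[:,2],[5,50,95]))
p=p[p[:,0]>.47];print("hub",len(p),rect(p))
```

```text
(array([ 0.45998586, -0.37580167,  0.2029226 ]), np.float64(0.1334171372503581))
post 270 (array([ 431.8, -397.7]), array([11.4, 11.4]), -16.84) [0.09744636 0.11102054 0.1124675 ]
lever 1408 (array([ 463.9, -403.7]), array([72.7, 27.6]), 3.1) [0.07442506 0.08045205 0.0827561 ]
hub 713 (array([ 485.4, -403. ]), array([30. , 27.4]), 26.42)
```

Call:
play_rows:
  moves:
    - {"tx": -0.026, "ty": 0.003, "tz": 0, "ax": 0, "ay": 0, "az": 0.08}
    - {"tx": -0.052, "ty": 0.006, "tz": 0, "ax": 0, "ay": 0, "az": 0.16}
    - {"tx": -0.078, "ty": 0.009, "tz": 0, "ax": 0, "ay": 0, "az": 0.244}
    - {"tx": -0.078, "ty": 0.009, "tz": -0.06, "ax": 0, "ay": 0, "az": 0.244}
    - {"tx": -0.078, "ty": 0.009, "tz": -0.12, "ax": 0, "ay": 0, "az": 0.244}

```text
t: 54.4
tool_pos: [0.4214, -0.3717, 0.1439]
eef_rot: [0.558, 0.83, -0.0, 0.002]
contact_force: [-0.8, 0.2, -0.3]
opening: 0.0005
gripper_force: 0.0
```

Call:
play_rows:
  moves:
    - {"tx": 0, "ty": 0, "tz": -0.05, "ax": 0, "ay": 0, "az": 0}
    - {"tx": 0, "ty": 0, "tz": -0.085, "ax": 0, "ay": 0, "az": 0}
    - {"tx": 0, "ty": 0, "tz": -0.102, "ax": 0, "ay": 0, "az": 0}
    - {"tx": 0, "ty": 0, "tz": -0.102, "ax": 0, "ay": 0, "az": 0}
    - {"tx": 0, "ty": 0, "tz": -0.102, "ax": 0, "ay": 0, "az": 0}

```text
t: 54.9
tool_pos: [0.4214, -0.3726, 0.0932]
eef_rot: [0.559, 0.829, -0.0, 0.001]
contact_force: [-0.4, 0.2, 0.1]
opening: 0.0006
gripper_force: 0.0
```

Call:
play_rows:
  moves:
    - {"tx": 0.006, "ty": -0.013, "tz": 0, "ax": 0, "ay": 0, "az": 0}
    - {"tx": 0.011, "ty": -0.026, "tz": 0, "ax": 0, "ay": 0, "az": 0}
    - {"tx": 0.011, "ty": -0.04, "tz": 0, "ax": 0, "ay": 0, "az": 0}
    - {"tx": 0.011, "ty": -0.055, "tz": 0, "ax": 0, "ay": 0, "az": 0}
    - {"tx": 0.011, "ty": -0.055, "tz": 0, "ax": 0, "ay": 0, "az": 0}

```text
t: 55.4
tool_pos: [0.4262, -0.4014, 0.0923]
eef_rot: [0.559, 0.829, -0.0, 0.0]
contact_force: [0.5, -1.0, 0.4]
opening: 0.0002
gripper_force: 0.0
```

Run:
```python
from h import *
f=robot.grab_frame("side");W=cloud(f);cv2.imwrite("pics/s4.png",cv2.resize(f["pixels"][130:230,330:450,::-1],None,fx=5,fy=5))
f=robot.grab_frame("top");W=cloud(f)
p=W[box(W,(.40,-.48,.095),(.47,-.40,.116))];print(len(p),rect(p) if len(p)>3 else "")
```

```text
0
```

View pics/s4.png

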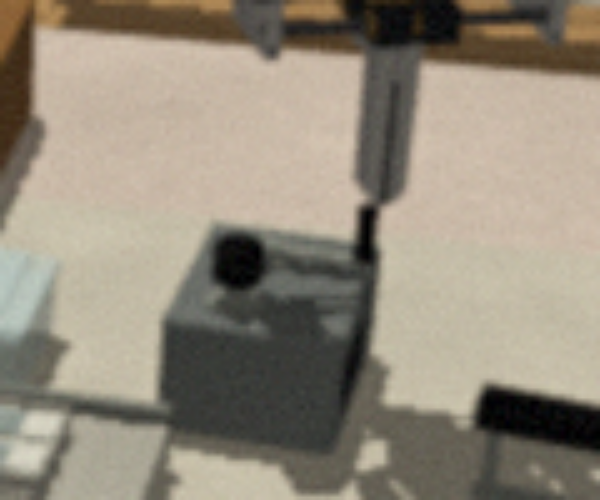

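Run:
```python
from h import *
p0=tcp()[0];print(p0)
for n in("side","top"):
    f=robot.grab_frame(n);W=cloud(f)
    p=W[box(W,(.395,-.45,.085),(.46,-.36,.19))]
    for z in np.arange(.085,.19,.008):
        q=p[(p[:,2]>=z)&(p[:,2]<z+.008)]
        if len(q):print(n,z.round(3),len(q),q.min(0).round(3)[:2],q.max(0).round(3)[:2])
K=robot.grab_frame("side");
for P in([.4318,-.3975,.112],[.4318,-.3975,.078],[*p0[:2],p0[2]],[*p0[:2],.112]):
    q=K["world_to_cam"]@[*P,1];q=K["intrinsics"]@q[:3];q/=q[2];print(P,((q[:2]-[330,130])*5).round())
```

```text
[ 0.42609638 -0.40035451  0.09198711]
side 0.085 11 [ 0.426 -0.399] [ 0.435 -0.387]
side 0.093 11 [ 0.427 -0.395] [ 0.435 -0.386]
side 0.101 12 [ 0.425 -0.399] [ 0.436 -0.389]
side 0.109 12 [ 0.42 -0.4 ] [ 0.436 -0.388]
side 0.117 24 [ 0.413 -0.404] [ 0.441 -0.388]
side 0.125 26 [ 0.413 -0.402] [ 0.439 -0.386]
side 0.133 30 [ 0.412 -0.399] [ 0.439 -0.384]
side 0.141 32 [ 0.412 -0.41 ] [ 0.441 -0.386]
side 0.149 29 [ 0.414 -0.407] [ 0.441 -0.386]
side 0.157 28 [ 0.412 -0.401] [ 0.441 -0.385]
side 0.165 32 [ 0.412 -0.401] [ 0.44  -0.383]
side 0.173 34 [ 0.413 -0.403] [ 0.441 -0.383]
side 0.181 35 [ 0.411 -0.405] [ 0.442 -0.383]
side 0.189 1 [ 0.439 -0.4  ] [ 0.439 -0.4  ]
[0.4318, -0.3975, 0.112] [364. 202.]
[0.4318, -0.3975, 0.078] [358. 258.]
[np.float64(0.42609638103377434), np.float64(-0.4003545117283545), np.float64(0.09198710832609726)] [371. 234.]
[np.float64(0.42609638103377434), np.float64(-0.4003545117283545), 0.112] [375. 201.]
```

Depth shows the finger ends sit about 19 mm above the reported TCP, so they passed over the post, which hasn't moved. Back off, go lower and push again.

Call:
play_rows:
  moves:
    - {"tx": 0, "ty": 0, "tz": 0.03, "ax": 0, "ay": 0, "az": 0}
    - {"tx": 0, "ty": 0, "tz": 0.04, "ax": 0, "ay": 0, "az": 0}
    - {"tx": -0.011, "ty": 0.055, "tz": 0.04, "ax": 0, "ay": 0, "az": 0}
    - {"tx": -0.011, "ty": 0.055, "tz": 0.0, "ax": 0, "ay": 0, "az": 0}
    - {"tx": -0.011, "ty": 0.055, "tz": -0.03, "ax": 0, "ay": 0, "az": 0}

```text
t: 56.15
tool_pos: [0.4212, -0.3726, 0.0776]
eef_rot: [0.559, 0.829, -0.0, 0.001]
contact_force: [0.2, -0.3, 0.1]
opening: 0.0005
gripper_force: 0.0
```

Call:
play_rows:
  moves:
    - {"tx": 0, "ty": 0, "tz": -0.01, "ax": 0, "ay": 0, "az": 0}
    - {"tx": 0, "ty": 0, "tz": -0.014, "ax": 0, "ay": 0, "az": 0}
    - {"tx": 0, "ty": 0, "tz": -0.014, "ax": 0, "ay": 0, "az": 0}

```text
t: 56.45
tool_pos: [0.4209, -0.373, 0.0702]
eef_rot: [0.559, 0.829, -0.0, 0.0]
contact_force: [0.2, 1.0, 0.1]
opening: 0.0004
gripper_force: 0.0
```

Call:
play_rows:
  moves:
    - {"tx": 0.006, "ty": -0.013, "tz": 0, "ax": 0, "ay": 0, "az": 0}
    - {"tx": 0.011, "ty": -0.026, "tz": 0, "ax": 0, "ay": 0, "az": 0}
    - {"tx": 0.011, "ty": -0.04, "tz": 0, "ax": 0, "ay": 0, "az": 0}
    - {"tx": 0.011, "ty": -0.055, "tz": 0, "ax": 0, "ay": 0, "az": 0}
    - {"tx": 0.011, "ty": -0.055, "tz": 0, "ax": 0, "ay": 0, "az": 0}

```text
t: 56.95
tool_pos: [0.4264, -0.4012, 0.0702]
eef_rot: [0.559, 0.829, 0.0, 0.0]
contact_force: [0.3, 1.2, 0.6]
opening: 0.0003
gripper_force: 0.9
```

Call:
play_rows:
  moves:
    - {"tx": 0.004, "ty": -0.014, "tz": 0, "ax": 0, "ay": 0, "az": 0}
    - {"tx": 0.008, "ty": -0.027, "tz": 0, "ax": 0, "ay": 0, "az": 0}
    - {"tx": 0.015, "ty": -0.04, "tz": 0, "ax": 0, "ay": 0, "az": 0}
    - {"tx": 0.023, "ty": -0.052, "tz": 0, "ax": 0, "ay": 0, "az": 0}
    - {"tx": 0.029, "ty": -0.059, "tz": 0, "ax": 0, "ay": 0, "az": 0}

```text
t: 57.45
tool_pos: [0.4408, -0.4301, 0.0698]
eef_rot: [0.559, 0.829, -0.0, -0.0]
contact_force: [-3.3, 2.4, 0.2]
opening: 0.0002
gripper_force: 1.7
```

```bash
cat > post.py <<'E'
from h import *
print(tcp()[0].round(4),robot.get_obs()["contact_force"].round(1))
H=np.array([.4863,-.4035])
for n in("side","top"):
    f=robot.grab_frame(n);W=cloud(f)
    m=(f["pixels"].mean(-1)<60)&box(W,(.40,-.48,.088),(.475,-.375,.115));p=W[m]
    if len(p)>3:
        c=np.median(p[:,:2],0);print(n,len(p),c.round(4),"ang",(np.degrees(np.arctan2(*(c-H)[::-1]))%360).round(1))
f=robot.grab_frame("side");cv2.imwrite("pics/s5.png",cv2.resize(f["pixels"][130:230,330:450,::-1],None,fx=5,fy=5))
E
python3 post.py
```

```text
[ 0.4408 -0.4301  0.0698] [-3.3  2.4  0.2]
side 7 [ 0.4375 -0.4232] ang 202.0
```

View pics/s5.png

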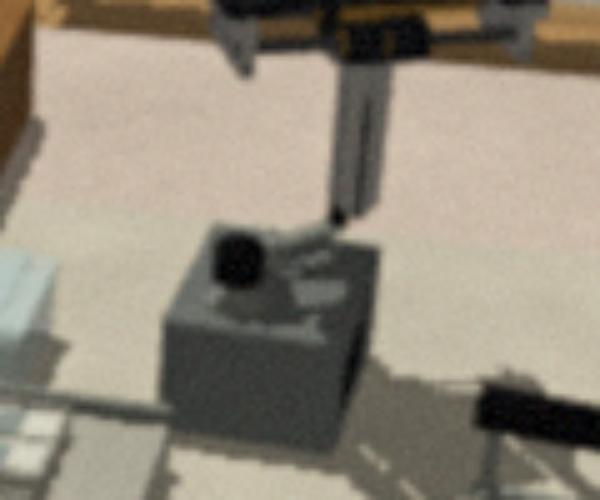

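The lever is well over and the post is against the finger end at (335,217). Pushing on to the stop.

Call:
play_rows:
  moves:
    - {"tx": 0.005, "ty": -0.005, "tz": 0, "ax": 0, "ay": 0, "az": 0}
    - {"tx": 0.01, "ty": -0.01, "tz": 0, "ax": 0, "ay": 0, "az": 0}
    - {"tx": 0.01, "ty": -0.01, "tz": 0, "ax": 0, "ay": 0, "az": 0}

```text
t: 57.9
tool_pos: [0.4443, -0.4331, 0.0697]
eef_rot: [0.559, 0.829, 0.001, -0.003]
contact_force: [-9.3, 7.0, 5.1]
opening: 0.0005
gripper_force: 4.9
```

Call:
play_rows:
  moves:
    - {"tx": 0.004, "ty": -0.003, "tz": 0, "ax": 0, "ay": 0, "az": 0}
    - {"tx": 0.004, "ty": -0.003, "tz": 0, "ax": 0, "ay": 0, "az": 0}

```text
t: 58.1
tool_pos: [0.4453, -0.4331, 0.0695]
eef_rot: [0.559, 0.829, 0.001, -0.005]
contact_force: [-12.1, 10.5, 8.4]
opening: 0.0001
gripper_force: 7.4
```

Call:
play_rows:
  moves:
    - {"tx": 0.004, "ty": -0.003, "tz": 0, "ax": 0, "ay": 0, "az": 0}
    - {"tx": 0.004, "ty": -0.003, "tz": 0, "ax": 0, "ay": 0, "az": 0}

```text
t: 58.3
tool_pos: [0.4468, -0.433, 0.0691]
eef_rot: [0.559, 0.829, 0.002, -0.007]
contact_force: [-13.9, 14.2, 10.4]
opening: 0.0007
gripper_force: 10.1
```

```bash
python3 post.py
python3 - <<'E'
from h import *
H=np.array([.4863,-.4035])
for n in("side","top"):
    f=robot.grab_frame(n);W=cloud(f);p=W[box(W,(.425,-.47,.076),(.475,-.375,.086))]
    d=p[:,:2]-H;a=np.degrees(np.arctan2(d[:,1],d[:,0]))%360;r=np.hypot(*d.T);k=(r>.018)&(r<.05);print(n,k.sum(),np.percentile(a[k],[10,50,90]) if k.any() else "")
E
```

```text
[ 0.4468 -0.433   0.0691] [-13.9  14.2  10.4]
side 10 [ 0.4442 -0.427 ] ang 209.2
side 30 [216.94623415 227.99521811 237.40351451]
top 5 [147.2456108  154.23445607 173.53337646]
```

The force is up to about 18 N normal with the finger only sliding along its face. The arm reads about 228°, or about 55° turned from rest, against the 1 rad stop: it's at the stop. Backing off so the lever returns.

Call:
play_rows:
  moves:
    - {"tx": -0.018, "ty": 0.018, "tz": 0, "ax": 0, "ay": 0, "az": 0}
    - {"tx": -0.028, "ty": 0.035, "tz": 0, "ax": 0, "ay": 0, "az": 0}
    - {"tx": -0.042, "ty": 0.06, "tz": 0, "ax": 0, "ay": 0, "az": 0}
    - {"tx": -0.052, "ty": 0.095, "tz": 0, "ax": 0, "ay": 0, "az": 0}
    - {"tx": -0.058, "ty": 0.13, "tz": 0, "ax": 0, "ay": 0, "az": 0}

```text
t: 59.05
tool_pos: [0.4216, -0.3734, 0.0711]
eef_rot: [0.559, 0.829, -0.001, 0.002]
contact_force: [0.1, -0.2, 0.1]
opening: 0.0004
gripper_force: 0.0
```

Call:
play_rows:
  moves:
    - {"tx": 0, "ty": 0.02, "tz": 0.0, "ax": 0, "ay": 0, "az": 0}
    - {"tx": 0, "ty": 0.02, "tz": 0.08, "ax": 0, "ay": 0, "az": 0}
    - {"tx": 0, "ty": 0.02, "tz": 0.16, "ax": 0, "ay": 0, "az": 0}
    - {"tx": 0, "ty": 0.02, "tz": 0.24, "ax": 0, "ay": 0, "az": 0}
    - {"tx": 0, "ty": 0.02, "tz": 0.3, "ax": 0, "ay": 0, "az": 0}

```text
t: 59.55
tool_pos: [0.4221, -0.364, 0.2241]
eef_rot: [0.559, 0.829, -0.001, 0.003]
contact_force: [0.5, -0.1, 0.0]
opening: 0.0008
gripper_force: 0.0
```

Call:
play_rows:
  moves:
    - {"tx": -0.02, "ty": 0.08, "tz": 0, "ax": 0, "ay": 0, "az": 0}
    - {"tx": -0.02, "ty": 0.16, "tz": 0, "ax": 0, "ay": 0, "az": 0}
    - {"tx": -0.02, "ty": 0.2, "tz": 0, "ax": 0, "ay": 0, "az": 0}
    - {"tx": -0.02, "ty": 0.2, "tz": 0, "ax": 0, "ay": 0, "az": 0}

```text
t: 59.95
tool_pos: [0.4115, -0.2615, 0.2208]
eef_rot: [0.558, 0.83, -0.0, 0.001]
contact_force: [0.9, -0.2, -0.6]
opening: 0.0001
gripper_force: 0.0
```

```bash
python3 post.py
python3 - <<'E'
from h import *
trays()
f=robot.grab_frame("top");W=cloud(f);cv2.imwrite("pics/top9.png",f["pixels"][:,:,::-1])
p=W[box(W,(.46,-.38,.098),(.53,-.31,.12))];print("knob",rect(p))
p=W[box(W,(.40,.08,.048),(.50,.32,.08))];print("handle",rect(p))
for nm in("jar_d","dish","bottle","pot","forceps"):
    for d in robot.find_in(nm,f)[:1]: print(nm,np.round(d["bbox"],1))
E
```

```text
[ 0.4115 -0.2615  0.2208] [ 0.9 -0.2 -0.6]
side 24 [ 0.43   -0.3929] ang 169.3
top 0.97 (array([615.9, -38.9]), array([75.8, 81. ]), -2.34) z 0.044
top 0.89 (array([ 612.3, -131.4]), array([76.3, 80.4]), -2.73) z 0.044
top 0.83 (array([ 609.6, -222.7]), array([76.2, 81.5]), -2.06) z 0.0439
side 0.97 (array([ 610.2, -215.2]), array([97.9, 81.5]), -2.31) z 0.0432
side 0.8 (array([616. , -36.1]), array([84.2, 80.2]), -3.08) z 0.043
side 0.79 (array([ 612.7, -129.4]), array([82.8, 79.8]), -2.93) z 0.0432
side 0.53 (array([791.8, -45.2]), array([65.3, 74.3]), 27.12) z 0.0679
knob (array([0., 0.]), array([0., 0.]), 0.0)
handle (array([440.1, 241.6]), array([20.5, 90.3]), 4.66)
jar_d [439.8 165.   30.1  34.5]
dish [434.4 199.7  41.3  32.5]
bottle [365.3 143.1  28.7  39.6]
pot [317.3 142.3  31.   36.8]
forceps [200.7 284.2  77.2  15.6]
```

View pics/top9.png

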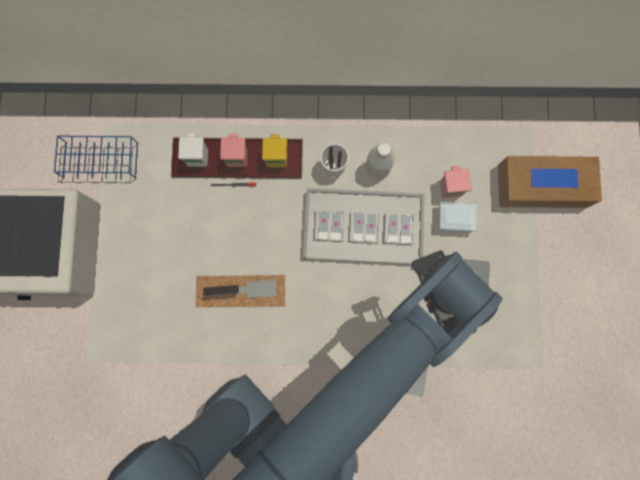

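The three trays sit side by side on the plate at (330,225), (365,226) and (399,228). The lifter is on its mat at (240,290), the lever is back at rest, and the bystanders are unmoved. Handing in.

```bash
python3 -c "
from station import robot
print(robot.close_job())"
```

```text
the job is handed in; nothing more can be done
None
```

Job handed in, no verdict returned: knob pulled to its stop (on the second pull, after the first grip slipped near the top), all three trays flat on the warmer, lifter back on its mat, and the lever swung to its stop (judged by force and about 55° of turn) and back at rest.

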